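# Empty the capsule coffee machine

### The job

Lift the coffee machine's hood all the way up, take the spent capsule out of its sloping seat and drop it into the wire basket with the other spent ones, letting go just above the basket's rim and not from high up. Then fold the hood fully down again. Leave the basket and everything else on the counter as they stand.

Things in the scene. Friction and masses are not known exactly. Their poses are not given: they have to be found in the camera images.
- machine: black capsule coffee machine, fixed. Origin on the counter below the hood's hinge; -x is its front (it faces the robot, turned by up to 17 degrees), z up. Column: x from -30 to 155 mm, 130 mm wide (y), 190 mm high, with a clear water tank on its rear half up to 220 mm. In front: the capsule seat under the hood and, below it, the drip tray with the cup
- seat (a point): middle of the capsule seat: a flat plate 120 mm wide, 76 mm long, 130 mm up, sloping down to the machine's front at 35 degrees. A lip 12 mm high, 31 mm wide, holds the capsule's downhill side; both sides (y) are free for fingers. Even fully up the hood leans over the seat, so reach the capsule leaning, along its axis, from the front and above
- hood (a joint): angle of the hood in rad: 0 fully down (closed), 1.0 fully up (end stop); starts between 0 and 0.2. Its hinge lies along the machine's y; opening, the tab swings from the front upwards. The hinge is stiff (0.3 N m friction): the hood stays where it is left and takes about 3 N at the tab to move
- hood_hinge (a point): point on the hood's hinge axis, in its middle, 197 mm above the counter. Axes as the machine's when the hood is down, and turning with it
- hood_grip (a point): middle of the hood's tab: an upright steel fin on the middle of the hood's front edge, 12 mm thick along the machine's y (pinch it there), 24 mm high, 50 mm long. The point is 155 mm from the hinge, 20 mm from the fin's free end. The hood: a flat plate 118 mm wide, 12 mm thick, front edge 125 mm from the hinge, where a skirt hangs 22 mm down
- spent_center (a point): the spent capsule, upright on the sloping seat below the hood, flange down: aluminium coffee capsule, 42 mm tall, about 30 g: foot flange 48 mm across and 3 mm thick, body tapering from 42 to 39 mm across up to 34 mm, then a chamfered top. Point at its centre, half-way up; z runs from flange to top
- spent: the same spent capsule; origin at the middle of its foot flange's underside
- basket: steel wire basket for spent capsules, open above, 190 (x) by 160 (y) by 90 mm high, sides 4 mm thick, floor 4 mm, 0.5 kg, loose; two spent capsules stand in it. Origin at the middle of its underside. It stands to one side of the machine, the crate to the other; which is which varies
- crate: slatted wooden crate as big as the basket, holding two fresh capsules: leave alone. Origin at the middle of its underside
- fresh_a_center (a point): a fresh capsule in the crate, leave alone: aluminium coffee capsule, 42 mm tall, about 30 g: foot flange 48 mm across and 3 mm thick, body tapering from 42 to 39 mm across up to 34 mm, then a chamfered top. Point at its centre, half-way up; z runs from flange to top
- fresh_b_center (a point): another fresh capsule in the crate, the same
- cup: white espresso cup, 58 mm across and 52 mm high, on the drip tray under the seat (tray top at 14 mm). Origin at the middle of its underside. Leave alone
- mug: white mug with a handle, 82 mm across, 92 mm high, on the counter in front of the machine. Origin at the middle of its underside. Leave alone
- sugar: glass jar with a steel cap, 72 mm across, 110 mm high. Origin at the middle of its underside. Leave alone
- soap: amber bottle, 56 mm across, 170 mm high. Origin at the middle of its underside. Leave alone

How it is judged:
On the way, in this order (a step that is already met when the one before it is completed fails the run):
1. the hood is fully up (value of joint hood above 0.88 rad), for 0.2 s.
2. the spent capsule lies in the wire basket, let go, while the hood is still up (x of spent_center in the frame of basket between -0.09 and 0.09 m and y of spent_center in the frame of basket between -0.075 and 0.075 m and z of spent_center in the frame of basket between 0 and 0.085 m and contact force between the fingers and spent below 0.1 N and value of joint hood above 0.5 rad), for 0.3 s.
At the end, for the whole second after the job is handed in: The spent capsule lies at rest and let go inside the wire basket (its centre within the walls and below the rim), the basket stands level, and the hood is down to within 0.09 rad of closed (x of spent_center in the frame of basket between -0.09 and 0.09 m and y of spent_center in the frame of basket between -0.075 and 0.075 m and z of spent_center in the frame of basket between 0 and 0.085 m and contact force between the fingers and spent below 0.1 N and value of joint hood below 0.09 rad and linear speed of spent below 0.03 m/s and angle between basket's own z axis and vertical below 0.1 rad); the robot touches nothing.
It fails at once if the spent capsule is thrown or dropped from high up (it moves faster than 1.9 m/s, a fall of about 18 cm) (linear speed of spent above 1.9 m/s).
It fails at once if the wire basket is shoved by more than 50 mm (distance of basket from where it was at the start of the episode above 0.05 m).
It fails at once if another thing on the counter is moved by more than 50 mm (distance of any of crate, fresh_a_center, fresh_b_center, cup, mug, sugar, soap from where it was at the start of the episode above 0.05 m).
It also fails if it takes over 72 s, if anything falls off the work surface, if the arm or the gripper's body presses on something with over 40 N, if the wrist force passes 120 N, or if a joint passes its speed limit or range.

### The arm

A 6-joint arm with a two-finger parallel gripper is mounted at the origin on the work surface. World frame = base frame: x ahead of the robot, y to its left, z up, the work surface at z = 0. Lengths are in m, angles in rad, forces in N, time in s.
With the tool pointing down it reaches from about 0.35 to 0.85 m from the base axis. Payload 8.1 kg.
Tool frame: the origin (TCP) lies midway between the tips of the shut fingers; the grasp point (between the pads) lies 19 mm behind it (robot.tcp_to_grasp is the distance from the TCP to the grasp point, in m); x points along the fingers, y is the direction in which the jaws open and shut, and the axes are right-handed (so a half turn about x gives the same grasp; the last joint's range is limited). The gripper opens to 93 mm and grips with 3 to 60 N. Pads are 15 mm wide; open, the fingers measure 128 mm over their backs; the gripper's body (75 mm by 188 mm) begins 65 mm behind the grasp point.
Start: joints at [1.216, 0.13, 1.488, -0, 1.523, -0.085], TCP at [0.16, 0.578, 0.219] pointing down, gripper open.
Joint ranges: [-2.96, 2.96], [-0.89, 2.26], [0.02, 2.5], [-1.34, 4.48], [0, 2.73], [-2.66, 2.66]. Speed limits (rad/s): [2.39, 2.39, 2.79, 3.14, 3.14, 3.14].

### API

Orientations are given as a rotation vector (axis times angle).
In Python, from plant import robot gives the robot as it stands.
- The arm moves only by the tool play_rows, never from a script. Its argument "plan" is a list of rows, each an object with "slide": the shift along the world's x, y, z as a fraction of full scale, a list of three; "roll": the turn about the world's z as a fraction of full scale; "fingers": the gripper command: -1 is shut, 1 is fully open, values between are in proportion. A call has 1 to 20 rows; each row shifts and turns the commanded pose from where the row before left it; what a row does not reach is not made up. Full scale, the value 1, is 30 mm for a shift and 8 degrees for a turn. A row lasts 1/8 s, in which the tool goes at most 62.5 mm and 10.7 degrees, less where a joint would pass 70% of its speed; a pose out of reach is approached as far as the arm can. A call with a number of a shift or a turn outside -1 to 1 is refused whole. A call with a gripper value outside its range is refused whole. The fingers move at their own pace and stop on an object; "squeeze" is the grip in N (left out, the last holds). Time passes only in rows, so rows that do not move let the fingers close. It gives the time, the measured TCP pose, the force and the opening at its end, in the units of the state.
- robot.read_state(): the state, without advancing time (a new reading comes with each control period).
- robot.read_camera(name): name is "scene" or "top" or "wrist"; returns the picture (480x640x3 uint8, red, green, blue); there is no depth.
- robot.get_calibration(name): a dict with "fx", "fy", "cx", "cy" (pixels), "R" (3x3) and "t" (3): a world point X has camera coordinates R X + t; the wrist camera has in their place "T_tool_cam" (4x4, takes a point from camera to tool coordinates, whose origin is the TCP and whose axes are the tool frame's). Camera axes: x right, y down, z forward; pixel columns grow to the right and rows downward; lengths in m; the calibration is good to about 2 mm. The wrist camera is an equidistant fisheye: a pixel r from the principal point sees the ray r / f radians off the axis. A picture is of the moment at which its call begins: read the wrist's pose just before it. get_calibration takes no time and is no camera call.
- robot.close_job(): hands the job in, once; it reports no verdict.
Trained networks look in the newest picture that a camera, given by its name, has taken for a name from the list of things; names that differ only in an ending like _2 or _b are one class to them, and where a whole thing is asked for, a point or a joint stands for the part that bears it (a point fixed in the world has none). Each returns a list of dicts, best first, with "p" (0 to 1); they miss things now and then, are a little off and sometimes report something else, mostly with a low value. They report only what shows in the picture. A call takes as long as a camera call.
- robot.boxes_of(camera, target): "extent" ([centre column, centre row, width, height] in pixels, round what is visible of it).
- robot.regions_of(camera, target): "region" (480x640 bool, what is visible of it) and "extent" ([centre column, centre row, width, height] in pixels, round what is visible of it).
- robot.mark_of(camera, target): "point" ([column, row] in pixels: a listed point, or the origin of a listed thing).
The state is a dict: "t": time; "q": joint angles; "dq": joint speeds; "joint_torque": joint torques, N m; "tool_pos": TCP position; "orientation": TCP orientation; "force": force on the tool from outside, world axes, zero at the start; "wrist_torque": the same for the moment, N m; "opening": finger opening in m.
Only numpy, scipy, OpenCV 4.12 (cv2) and the standard library are available. Lean on these libraries where they do the work, as an engineer would, in place of code of your own. Each camera call takes 0.05 s, during which the arm holds its last target.

## Working session

There is one attempt and no reset: what is moved stays moved. The work goes in short steps, Python scripts to look and compute and a tool call to move; the robot and the scene stay as the last step left them, time stands still between calls to the robot, and variables do not carry over. Pictures are saved under pics/ and viewed, and the job is handed in when it is done.

Besides the shell and the picture viewer there is one more tool, called after ">>>" as name([rows], argument=value, ...), one row to a line, values as JSON. play_rows: Moves the arm, as the interface text tells. Its arguments: {"type":"object","properties":{"plan":{"type":"array","items":{"type":"object","properties":{"slide":{"type":"array","items":{"type":"number","minimum":-1,"maximum":1}},"roll":{"type":"number","minimum":-1,"maximum":1},"fingers":{"type":"number"}}}},"squeeze":{"type":"number"}},"required":["plan"]}

```bash
ls -la; mkdir -p pics; python3 - <<'E'
from plant import robot
import cv2,numpy as np
print(robot.read_state())
print([a for a in dir(robot) if a[0]!='_'])
for n in ['scene','top','wrist']:
    im=robot.read_camera(n); cv2.imwrite(f'pics/{n}0.png',im[:,:,::-1]); print(n,robot.get_calibration(n))
    for t in ['machine','seat','hood','hood_hinge','hood_grip','spent_center','spent','basket','crate','cup','mug','sugar','soap']:
        try:
            m=robot.mark_of(n,t); print(n,t,[(np.round(d['point'],1).tolist(),round(d['p'],2)) for d in m[:3]])
        except Exception as e: print(n,t,e)
E
```

```text
total 12
drwxr-xr-x  3 agent agent 4096 Dec  7 13:51 .
drwxr-xr-x 23 root  root  4096 Dec  7 13:51 ..
drwxr-xr-x  2 agent agent 4096 Dec  7 13:51 pics
{'t': 0.0, 'q': array([ 1.21559077e+00,  1.31143200e-01,  1.48927699e+00, -5.07730505e-06,
        1.52298845e+00, -8.54020716e-02]), 'dq': array([ 0.00056726,  0.00167218,  0.00133037,  0.0006274 , -0.00158819,
        0.0012467 ]), 'joint_torque': array([-2.43001588e-03, -5.59820223e+01, -4.91764069e+01,  7.67360651e-02,
        3.49992164e-02, -2.25435488e-04]), 'tool_pos': array([0.15970934, 0.57776693, 0.21759943]), 'orientation': array([ 0.21040197,  1.5607926 , -0.2131944 ]), 'force': array([ 0.27029833, -0.37304846, -1.16714257]), 'wrist_torque': array([-0.02045942, -0.01650015,  0.02008763]), 'opening': 0.093214592625848}
['IKError', 'boxes_of', 'close_job', 'get_calibration', 'mark_of', 'read_camera', 'read_state', 'regions_of', 'tcp_to_grasp']
scene {'fx': 462.1580193356026, 'fy': 462.1580193356026, 'cx': 316.2019270316441, 'cy': 242.67608535317711, 'R': array([[-0.85610743,  0.51679538,  0.00161216],
       [ 0.40299492,  0
[... 1710 characters left out ...]
4, 'T_tool_cam': array([[ 1.06124144e-03, -2.84468558e-01,  9.58684783e-01,
        -1.65683004e-01],
       [ 9.99998225e-01,  1.79451044e-03, -5.74493062e-04,
         6.24121538e-04],
       [-1.55694464e-03,  9.58683691e-01,  2.84469958e-01,
        -7.98607014e-02],
       [ 0.00000000e+00,  0.00000000e+00,  0.00000000e+00,
         1.00000000e+00]])}
wrist machine []
wrist seat []
wrist hood it knows: basket, crate, cup, fresh_a_center, fresh_b_center, hood_grip, hood_hinge, machine, mug, seat, soap, spent, spent_center, sugar
wrist hood_hinge []
wrist hood_grip []
wrist spent_center []
wrist spent []
wrist basket []
wrist crate []
wrist cup []
wrist mug []
wrist sugar []
wrist soap []
```

View pics/scene0.png

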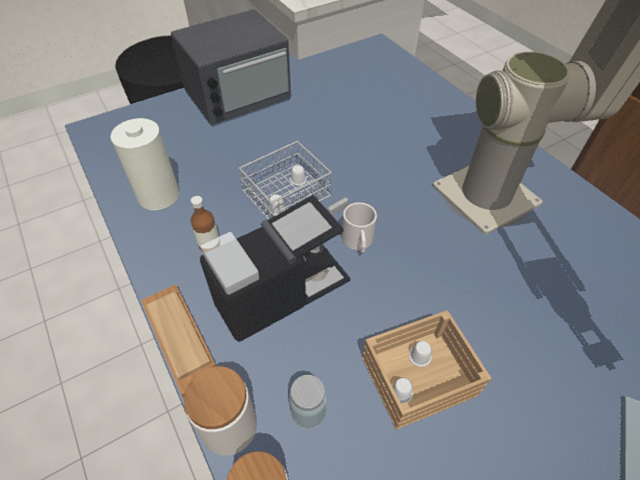

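View pics/top0.png

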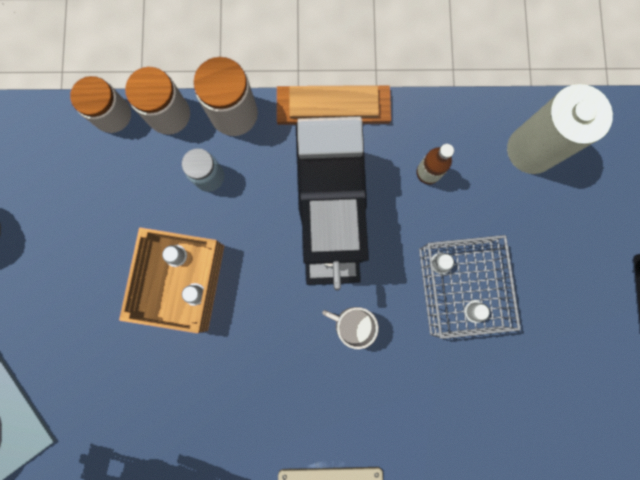

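View pics/wrist0.png

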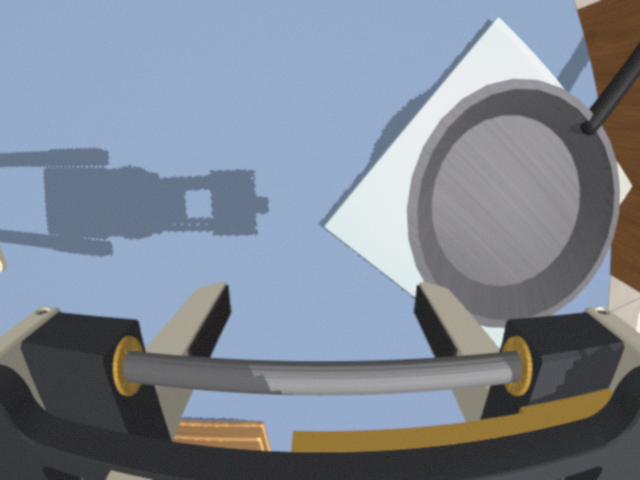

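```bash
cat > h.py <<'E'
from plant import robot
import cv2,numpy as np
from scipy.spatial.transform import Rotation as Ro
def P(n):
    c=robot.get_calibration(n); K=np.array([[c['fx'],0,c['cx']],[0,c['fy'],c['cy']],[0,0,1]])
    return K@np.c_[c['R'],c['t']]
def proj(n,X):
    v=P(n)@np.append(X,1); return v[:2]/v[2]
def tri(a,b):
    X=cv2.triangulatePoints(P('scene'),P('top'),np.array(a,float).reshape(2,1),np.array(b,float).reshape(2,1))
    X=(X[:3]/X[3]).ravel(); return X, np.linalg.norm(proj('scene',X)-a), np.linalg.norm(proj('top',X)-b)
def atz(n,p,z):
    c=robot.get_calibration(n); d=c['R'].T@np.array([(p[0]-c['cx'])/c['fx'],(p[1]-c['cy'])/c['fy'],1]); o=-c['R'].T@c['t']
    return o+d*(z-o[2])/d[2]
def snap(n,name,crop=None,s=1):
    im=robot.read_camera(n)[:,:,::-1]
    if crop: im=im[crop[1]:crop[3],crop[0]:crop[2]]
    im=cv2.resize(im,None,fx=s,fy=s,interpolation=cv2.INTER_CUBIC); cv2.imwrite('pics/'+name,im)
E
python3 - <<'E'
from h import *
for t in ['hood_hinge','hood_grip','machine','seat','mug','basket','crate','sugar','soap']:
    a=robot.mark_of('scene',t)[0]['point'];b=robot.mark_of('top',t)[0]['point']
    r=tri(a,b); print(t,np.round(r[0],3),np.round(r[1:],1), 'z0 scene',np.round(atz('scene',a,0),3),'top',np.round(atz('top',b,0),3))
for n,p in [('scene',(275.7,240.6)),('top',(335.2,195.9))]: print('hinge',atz(n,p,.197))
snap('scene','s1.png',(180,120,400,340),3); snap('top','t1.png',(260,90,400,370),2.1)
s=robot.read_state(); print(Ro.from_rotvec(s['orientation']).as_matrix().round(3))
E
```

```text
hood_hinge [ 0.651 -0.013  0.193] [0.2 0.2] z0 scene [ 0.589 -0.157  0.   ] top [ 0.694 -0.021  0.   ]
hood_grip [ 0.494 -0.012  0.22 ] [0.2 0.3] z0 scene [ 0.372 -0.182  0.   ] top [ 0.504 -0.02   0.   ]
machine [0.697 0.192 0.292] [22.1 19.6] z0 scene [0.652 0.001 0.   ] top [0.746 0.275 0.   ]
seat [ 0.526 -0.027  0.07 ] [12.4 12.8] z0 scene [ 0.522 -0.092 -0.   ] top [ 0.507 -0.014  0.   ]
mug [ 0.406 -0.051  0.014] [0.8 0.8] z0 scene [ 0.397 -0.058  0.   ] top [ 0.407 -0.053  0.   ]
basket [ 0.48  -0.295 -0.002] [2.3 2.6] z0 scene [ 0.476 -0.288  0.   ] top [ 0.484 -0.298  0.   ]
crate [0.503 0.319 0.012] [1.3 1.1] z0 scene [0.496 0.317 0.   ] top [0.505 0.321 0.   ]
sugar [0.746 0.267 0.024] [1.9 1.5] z0 scene [0.739 0.263 0.   ] top [0.755 0.271 0.   ]
soap [ 0.74  -0.238  0.006] [2.9 2.9] z0 scene [ 0.734 -0.236  0.   ] top [ 0.747 -0.243  0.   ]
hinge [ 0.65253041 -0.00935654  0.197     ]
hinge [ 0.65065953 -0.01298051  0.197     ]
[[-0.     0.267  0.964]
 [-0.     0.964 -0.267]
 [-1.    -0.     0.   ]]
```

View pics/s1.png

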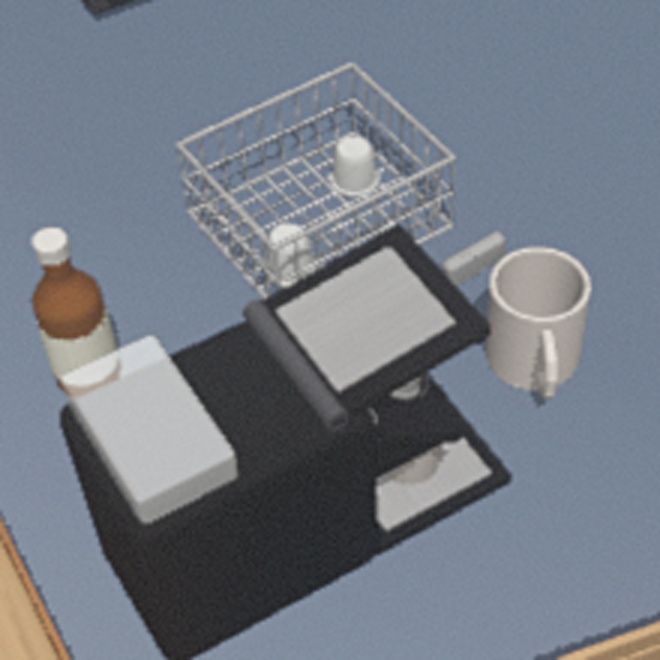

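View pics/t1.png

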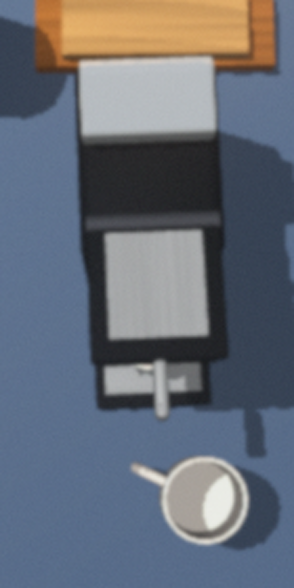

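>>> play_rows([
  {"slide": [0,0,1]},
  {"slide": [0,0,1]},
  {"slide": [0,0,1]},
  {"slide": [0,0,1]},
  {"slide": [0.27,0.96,0]},
  {"slide": [0.27,0.96,0]},
  {"slide": [0.27,0.96,0]},
  {"slide": [0.27,0.96,0]},
])

```text
$.plan[0]: bad value
```

```bash
cat > st.py <<'E'
from h import *
s=robot.read_state(); R=Ro.from_rotvec(s['orientation']).as_matrix()
print('t',round(s['t'],2),'q',s['q'].round(3),'pos',s['tool_pos'].round(4),'open',round(s['opening'],4),'F',s['force'].round(1))
x=R[:,0];y=R[:,1]; print('toolx',x.round(3),'tooly',y.round(3),'tilt',np.degrees(np.arccos(-x[2])).round(1),'az',np.degrees(np.arctan2(x[1],x[0])).round(1),'grasp',(s['tool_pos']-0.019*x).round(4))
E
python3 st.py
```

```text
t 2.95 q [ 1.216  0.13   1.488 -0.     1.523 -0.085] pos [0.1599 0.5783 0.2186] open 0.0929 F [-0.2 -1.  -1.2]
toolx [-0. -0. -1.] tooly [ 0.267  0.964 -0.   ] tilt 0.0 az -96.9 grasp [0.1599 0.5783 0.2376]
```

>>> play_rows([
  {"slide": [0,0,1],"roll": 0,"fingers": 1},
  {"slide": [0,0,1],"roll": 0,"fingers": 1},
  {"slide": [0,0,1],"roll": 0,"fingers": 1},
  {"slide": [0,0,1],"roll": 0,"fingers": 1},
  {"slide": [0.27,0.96,0],"roll": 0,"fingers": 1},
  {"slide": [0.27,0.96,0],"roll": 0,"fingers": 1},
  {"slide": [0.27,0.96,0],"roll": 0,"fingers": 1},
  {"slide": [0.27,0.96,0],"roll": 0,"fingers": 1},
])

```text
t: 3.95
tool_pos: [0.1925, 0.6944, 0.3386]
orientation: [0.212, 1.56, -0.212]
force: [-0.5, 0.3, 0.9]
opening: 0.0935
```

```bash
python3 st.py
```

```text
t 3.95 q [ 1.229  0.467  0.87  -0.     1.805 -0.072] pos [0.1925 0.6944 0.3386] open 0.0935 F [-0.5  0.3  0.9]
toolx [ 0.  0. -1.] tooly [0.267 0.964 0.   ] tilt 0.0 az 65.6 grasp [0.1925 0.6944 0.3576]
```

>>> play_rows([
  {"slide": [0.27,0.96,0],"roll": 0,"fingers": 1},
  {"slide": [0.27,0.96,0],"roll": 0,"fingers": 1},
  {"slide": [0.27,0.96,0],"roll": 0,"fingers": 1},
  {"slide": [0.27,0.96,0],"roll": 0,"fingers": 1},
  {"slide": [0.27,0.96,0],"roll": 0,"fingers": 1},
])

```text
t: 4.58
tool_pos: [0.2265, 0.8143, 0.329]
orientation: [0.223, 1.559, -0.201]
force: [2.7, 3.1, 22.8]
opening: 0.0927
```

```bash
python3 st.py
```

```text
t 4.58 q [ 1.238e+00  1.057e+00  2.200e-02  1.000e-03  2.049e+00 -6.200e-02] pos [0.2265 0.8143 0.329 ] open 0.0927 F [ 2.7  3.1 22.8]
toolx [ 0.003  0.013 -1.   ] tooly [0.267 0.964 0.014] tilt 0.8 az 75.5 grasp [0.2264 0.8141 0.348 ]
```

>>> play_rows([
  {"slide": [0.27,0.96,0],"roll": 0,"fingers": 1},
  {"slide": [0.27,0.96,0],"roll": 0,"fingers": 1},
])

```text
t: 4.82
tool_pos: [0.2331, 0.8372, 0.3155]
orientation: [0.258, 1.552, -0.165]
force: [0.9, 1.0, 1.1]
opening: 0.0931
```

```bash
python3 st.py
```

```text
t 4.83 q [ 1.239  1.074  0.022  0.004  1.986 -0.061] pos [0.2331 0.8372 0.3155] open 0.0931 F [0.9 1.  1.1]
toolx [ 0.016  0.058 -0.998] tooly [0.266 0.962 0.06 ] tilt 3.4 az 74.3 grasp [0.2328 0.8361 0.3345]
```

>>> play_rows([
  {"slide": [0.27,0.96,0.5],"roll": 0,"fingers": 1},
  {"slide": [0.27,0.96,0.5],"roll": 0,"fingers": 1},
  {"slide": [0.27,0.96,0.5],"roll": 0,"fingers": 1},
  {"slide": [0.27,0.96,0.5],"roll": 0,"fingers": 1},
])

```text
t: 5.32
tool_pos: [0.2411, 0.865, 0.3351]
orientation: [0.332, 1.536, -0.089]
force: [-0.6, 0.1, -1.0]
opening: 0.0929
```

```bash
python3 st.py
```

```text
t 5.33 q [ 1.238  1.055  0.023  0.01   1.908 -0.059] pos [0.2411 0.865  0.3351] open 0.0929 F [-0.6  0.1 -1. ]
toolx [ 0.042  0.15  -0.988] tooly [0.263 0.952 0.155] tilt 8.9 az 74.4 grasp [0.2403 0.8621 0.3538]
```

>>> play_rows([
  {"slide": [0.27,0.96,1],"roll": 0,"fingers": 1},
  {"slide": [0.27,0.96,1],"roll": 0,"fingers": 1},
  {"slide": [0.27,0.96,1],"roll": 0,"fingers": 1},
  {"slide": [0.27,0.96,1],"roll": 0,"fingers": 1},
  {"slide": [0.27,0.96,1],"roll": 0,"fingers": 1},
  {"slide": [0.27,0.96,1],"roll": 0,"fingers": 1},
  {"slide": [0.27,0.96,1],"roll": 0,"fingers": 1},
  {"slide": [0.27,0.96,1],"roll": 0,"fingers": 1},
])

```text
t: 6.32
tool_pos: [0.25, 0.895, 0.4576]
orientation: [0.509, 1.486, 0.094]
force: [0.7, 0.3, -0.0]
opening: 0.0932
```

```bash
python3 st.py
```

```text
t 6.33 q [ 1.233  0.933  0.023  0.026  1.796 -0.057] pos [0.25   0.895  0.4576] open 0.0932 F [ 0.7  0.3 -0. ]
toolx [ 0.102  0.366 -0.925] tooly [0.246 0.892 0.38 ] tilt 22.3 az 74.4 grasp [0.2481 0.888  0.4752]
```

>>> play_rows([
  {"slide": [-0.15,-0.54,0],"roll": 1,"fingers": 1},
  {"slide": [-0.15,-0.54,0],"roll": 1,"fingers": 1},
  {"slide": [-0.15,-0.54,0],"roll": 1,"fingers": 1},
  {"slide": [-0.15,-0.54,0],"roll": 1,"fingers": 1},
  {"slide": [-0.15,-0.54,0],"roll": 1,"fingers": 1},
  {"slide": [-0.15,-0.54,0],"roll": 1,"fingers": 1},
  {"slide": [-0.15,-0.54,0],"roll": 1,"fingers": 1},
  {"slide": [-0.15,-0.54,0],"roll": 1,"fingers": 1},
  {"slide": [-0.15,-0.54,0],"roll": 1,"fingers": 1},
  {"slide": [-0.15,-0.54,0],"roll": 1,"fingers": 1},
  {"slide": [-0.15,-0.54,0],"roll": 1,"fingers": 1},
  {"slide": [-0.15,-0.54,0],"roll": 1,"fingers": 1},
  {"slide": [-0.15,-0.54,0],"roll": 1,"fingers": 1},
  {"slide": [-0.15,-0.54,0],"roll": 1,"fingers": 1},
  {"slide": [-0.15,-0.54,0],"roll": 1,"fingers": 1},
])

```text
t: 8.2
tool_pos: [0.1826, 0.6514, 0.4567]
orientation: [-1.227, 1.399, 1.668]
force: [0.6, 0.1, -0.3]
opening: 0.0929
```

```bash
python3 st.py
```

```text
t 8.2 q [ 1.067  0.708  0.37   0.377  2.301 -2.113] pos [0.1826 0.6514 0.4567] open 0.0929 F [ 0.6  0.1 -0.3]
toolx [-0.366 -0.095 -0.926] tooly [-0.895 -0.236  0.378] tilt 22.2 az -165.4 grasp [0.1895 0.6532 0.4743]
```

>>> play_rows([
  {"slide": [0.27,0.96,0.3],"roll": 0,"fingers": 1},
  {"slide": [0.27,0.96,0.3],"roll": 0,"fingers": 1},
  {"slide": [0.27,0.96,0.3],"roll": 0,"fingers": 1},
  {"slide": [0.27,0.96,0.5],"roll": 0,"fingers": 1},
  {"slide": [0.27,0.96,0.5],"roll": 0,"fingers": 1},
  {"slide": [0.27,0.96,1],"roll": 0,"fingers": 1},
  {"slide": [0.27,0.96,1],"roll": 0,"fingers": 1},
  {"slide": [0.27,0.96,1],"roll": 0,"fingers": 1},
  {"slide": [0.27,0.96,1],"roll": 0,"fingers": 1},
  {"slide": [0.27,0.96,1],"roll": 0,"fingers": 1},
  {"slide": [0.27,0.96,1],"roll": 0,"fingers": 1},
  {"slide": [0.27,0.96,1],"roll": 0,"fingers": 1},
])

```text
t: 9.7
tool_pos: [0.1653, 0.7395, 0.5316]
orientation: [-1.026, 1.168, 1.683]
force: [0.7, 0.6, 0.6]
opening: 0.0934
```

```bash
python3 st.py
```

```text
t 9.7 q [ 1.096  0.833  0.023  0.483  2.221 -1.941] pos [0.1653 0.7395 0.5316] open 0.0934 F [0.7 0.6 0.6]
toolx [-0.327  0.173 -0.929] tooly [-0.931 -0.228  0.285] tilt 21.7 az 152.1 grasp [0.1715 0.7362 0.5493]
```

>>> play_rows([
  {"slide": [0.27,0.96,1],"roll": 0,"fingers": 1},
  {"slide": [0.27,0.96,1],"roll": 0,"fingers": 1},
  {"slide": [0.27,0.96,1],"roll": 0,"fingers": 1},
  {"slide": [0.27,0.96,1],"roll": 0,"fingers": 1},
  {"slide": [0.27,0.96,1],"roll": 0,"fingers": 1},
  {"slide": [0.27,0.96,1],"roll": 0,"fingers": 1},
  {"slide": [0.27,0.96,1],"roll": 0,"fingers": 1},
  {"slide": [0.27,0.96,1],"roll": 0,"fingers": 1},
])

```text
t: 10.7
tool_pos: [0.1533, 0.7884, 0.6037]
orientation: [-0.848, 0.977, 1.692]
force: [-0.5, 0.4, 0.7]
opening: 0.093
```

```bash
cat >> st.py <<'E'
yh=y[:2]/np.linalg.norm(y[:2]); n=np.array([yh[1],-yh[0]])
print('y bearing',np.degrees(np.arctan2(y[1],y[0])).round(1),'ytilt',np.degrees(np.arcsin(y[2])).round(1),'ztilt',np.degrees(np.arctan2(x[:2]@n,-x[2])).round(1))
E
python3 st.py
```

```text
t 10.7 q [ 1.108  0.761  0.023  0.51   2.048 -1.887] pos [0.1533 0.7884 0.6037] open 0.093 F [-0.5  0.4  0.7]
toolx [-0.288  0.394 -0.873] tooly [-0.953 -0.208  0.22 ] tilt 29.2 az 126.1 grasp [0.1587 0.781  0.6203]
y bearing -167.7 ytilt 12.7 ztilt 27.1
```

>>> play_rows([
  {"slide": [-0.2,-0.7,-0.5],"roll": 1,"fingers": 1},
  {"slide": [-0.2,-0.7,-0.5],"roll": 1,"fingers": 1},
  {"slide": [-0.2,-0.7,-0.5],"roll": 1,"fingers": 1},
  {"slide": [0.2,0.1,0],"roll": 0.5,"fingers": 1},
  {"slide": [0.5,0.86,0.6],"roll": 0,"fingers": 1},
  {"slide": [0.5,0.86,0.6],"roll": 0,"fingers": 1},
  {"slide": [0.5,0.86,0.6],"roll": 0,"fingers": 1},
  {"slide": [0.5,0.86,1],"roll": 0,"fingers": 1},
  {"slide": [0.5,0.86,1],"roll": 0,"fingers": 1},
  {"slide": [0.5,0.86,1],"roll": 0,"fingers": 1},
])

```text
t: 11.95
tool_pos: [0.1713, 0.7648, 0.597]
orientation: [-1.046, 0.68, 2.057]
force: [0.9, 0.0, 0.9]
opening: 0.093
```

```bash
python3 st.py
```

```text
t 11.95 q [ 1.019  0.791  0.022  0.678  2.105 -2.317] pos [0.1713 0.7648 0.597 ] open 0.093 F [0.9 0.  0.9]
toolx [-0.412  0.36  -0.837] tooly [-0.788 -0.602  0.129] tilt 33.2 az 138.9 grasp [0.1791 0.758  0.6129]
y bearing -142.6 ytilt 7.4 ztilt 32.7
```

>>> play_rows([
  {"slide": [-0.2,-0.5,-0.5],"roll": 1,"fingers": 1},
  {"slide": [0.5,0.86,1],"roll": 0,"fingers": 1},
  {"slide": [0.5,0.86,1],"roll": 0,"fingers": 1},
  {"slide": [0.5,0.86,1],"roll": 0,"fingers": 1},
  {"slide": [0.5,0.86,1],"roll": 0,"fingers": 1},
  {"slide": [0.5,0.86,1],"roll": 0,"fingers": 1},
  {"slide": [0.5,0.86,1],"roll": 0,"fingers": 1},
  {"slide": [0.5,0.86,1],"roll": 0,"fingers": 1},
])

```text
t: 12.95
tool_pos: [0.1869, 0.783, 0.6433]
orientation: [-0.977, 0.463, 2.099]
force: [-0.5, -0.4, -0.1]
opening: 0.093
```

```bash
python3 st.py
```

```text
t 12.95 q [ 0.975  0.762  0.023  0.752  2.009 -2.412] pos [0.1869 0.783  0.6433] open 0.093 F [-0.5 -0.4 -0.1]
toolx [-0.418  0.486 -0.768] tooly [-0.764 -0.645  0.007] tilt 39.9 az 130.7 grasp [0.1949 0.7738 0.6579]
y bearing -139.8 ytilt 0.4 ztilt 39.9
```

```bash
cat > fk.py <<'E'
import numpy as np
from scipy.optimize import least_squares
from scipy.spatial.transform import Rotation as Ro
data=[([1.216,.13,1.488,0,1.523,-.085],[.1599,.5783,.2186],[.2104,1.5608,-.2132]),
([1.229,.467,.87,0,1.805,-.072],[.1925,.6944,.3386],[.212,1.56,-.212]),
([1.238,1.055,.023,.01,1.908,-.059],[.2411,.865,.3351],[.332,1.536,-.089]),
([1.233,.933,.023,.026,1.796,-.057],[.25,.895,.4576],[.509,1.486,.094]),
([1.067,.708,.37,.377,2.301,-2.113],[.1826,.6514,.4567],[-1.227,1.399,1.668]),
([1.096,.833,.023,.483,2.221,-1.941],[.1653,.7395,.5316],[-1.026,1.168,1.683]),
([.975,.762,.023,.752,2.009,-2.412],[.1869,.783,.6433],[-.977,.463,2.099])]
def Ry(a): return Ro.from_euler('y',a)
def Rx(a): return Ro.from_euler('x',a)
def Rz(a): return Ro.from_euler('z',a)
# zero config: arm up; after q2+q3+q5=pi tool down -> tool along +z local at zero
def fk(q,p):
    h0,a0,L1,e,L2,D,s4,s6,o6=p
    R=Rz(q[0]); T=np.array([0,0,h0])+R.apply([a0,0,0])
    R=R*Ry(q[1]); T=T+R.apply([0,0,L1])
    R=R*Ry(q[2]); T=T+R.apply([e,0,L2])
    R=R*Rz(s4*q[3])*Ry(q[4])*Rz(s6*q[5]); T=T+R.apply([0,0,D])
    # tool x=local z ; tool y = rotated
    M=R.as_matrix()@Rz(o6).as_matrix()
    return T,np.c_[M[:,2],M[:,0],M[:,1]]
def res(p):
    r=[]
    for q,t,o in data:
        T,M=fk(q,p); R=Ro.from_rotvec(o)
        r+=list(T-t)+list((R.inv()*Ro.from_matrix(M)).as_rotvec()*.3)
    return np.array(r)
best=None
for s4 in (1,-1):
  for s6 in (1,-1):
    for o6 in (0,1.57,3.14,-1.57):
      f=lambda v: res(list(v[:6])+[s4,s6,v[6]])
      s=least_squares(f,[.3,0,.42,0,.5,.3,o6])
      if best is None or s.cost<best[0]: best=(s.cost,list(s.x[:6])+[s4,s6,s.x[6]])
p=best[1]
LO=np.array([-2.96,-.89,.02,-1.34,0,-2.66]);HI=np.array([2.96,2.26,2.5,4.48,2.73,2.66])
def ik(T,M,q0):
    def g(q):
        t,m=fk(q,p); return np.r_[t-T,.3*(Ro.from_matrix(M).inv()*Ro.from_matrix(m)).as_rotvec()]
    s=least_squares(g,np.clip(q0,LO+1e-3,HI-1e-3),bounds=(LO,HI)); return s.x,np.linalg.norm(s.fun)
def pose(tilt,az):
    a=np.radians(az);t=np.radians(tilt); x=np.array([np.cos(a)*np.sin(t),np.sin(a)*np.sin(t),-np.cos(t)]); y=np.array([-np.sin(a),np.cos(a),0])
    return np.c_[x,y,np.cross(x,y)]
if __name__=='__main__':
    print(best[0]**.5,np.round(p,4)); print(np.abs(res(p)).max())
    q=np.array(data[-1][0])
    path=[((.187,.783,.643),131),((.35,.7,.6),100),((.45,.5,.55),65),((.48,.3,.5),35),((.42,0,.4),1.6),((.421,-.012,.299),1.6),((.498,-.012,.2065),1.6)]
    path+=[((.55+.012,-.015,.13),1.6),((.48,-.3,.2),1.6),((.48,-.3,.2),-30),((.48,-.3,.12),-30)]
    for T,az in path:
        q,e=ik(np.array(T),pose(39.9,az),q); print(T,az,q.round(2),round(e,4))
E
python3 fk.py
```

```text
0.08044718645232815 [0.4068 0.0289 0.35   0.0499 0.5335 0.4589 1.     1.     3.1415]
0.053474313915842564
(0.187, 0.783, 0.643) 131 [ 0.98  0.65  0.22  0.73  1.95 -2.48] 0.0
(0.35, 0.7, 0.6) 100 [ 0.8   0.13  0.96  0.55  1.59 -2.38] 0.0
(0.45, 0.5, 0.55) 65 [ 0.62 -0.4   1.55  0.33  1.37 -2.05] 0.0
(0.48, 0.3, 0.5) 35 [ 0.5  -0.81  1.89  0.07  1.36 -1.67] 0.0
(0.42, 0, 0.4) 1.6 [-0.08 -0.89  1.99  0.07  1.58 -1.67] 0.0815
(0.421, -0.012, 0.299) 1.6 [-0.22 -0.89  2.19  0.18  1.43 -1.83] 0.0955
(0.498, -0.012, 0.2065) 1.6 [-0.13 -0.89  2.43  0.13  1.06 -1.77] 0.0545
(0.562, -0.015, 0.13) 1.6 [-0.09 -0.71  2.5   0.11  0.74 -1.75] 0.0272
(0.48, -0.3, 0.2) 1.6 [-0.93 -0.62  2.32  0.56  1.06 -2.66] 0.0254
(0.48, -0.3, 0.2) -30 [-0.6  -0.89  2.5   0.06  0.87 -1.67] 0.0105
(0.48, -0.3, 0.12) -30 [-0.6  -0.68  2.5   0.08  0.7  -1.69] 0.0272
```

```bash
cat > t.py <<'E'
import fk,numpy as np
from scipy.optimize import least_squares
print(fk.res(fk.p).reshape(-1,6).round(3))
E
python3 t.py
```

```text
[[ 0.05  -0.011  0.001 -0.    -0.     0.001]
 [ 0.048 -0.019 -0.003 -0.     0.    -0.   ]
 [ 0.048 -0.015 -0.001  0.    -0.    -0.   ]
 [ 0.053  0.004  0.     0.     0.     0.   ]
 [ 0.012 -0.038 -0.    -0.     0.    -0.   ]
 [ 0.016 -0.017 -0.004  0.    -0.    -0.   ]
 [ 0.005  0.005  0.007  0.     0.     0.   ]]
```

```bash
python3 - <<'E'
s=open('fk.py').read()
s=s.replace("h0,a0,L1,e,L2,D,s4,s6,o6=p","h0,a0,L1,e,L2,D,b,w,s4,s6,o6=p")
s=s.replace("R.apply([a0,0,0])","R.apply([a0,b,0])").replace("T=T+R.apply([0,0,D])","T=T+R.apply([w,0,D])") if False else s.replace("R.apply([a0,0,0])","R.apply([a0,b,0])")
s=s.replace("list(v[:6])+[s4,s6,v[6]]","list(v[:8])+[s4,s6,v[8]]").replace(".5,.3,o6]",".5,.3,.05,0,o6]").replace("list(s.x[:6])+[s4,s6,s.x[6]]","list(s.x[:8])+[s4,s6,s.x[8]]")
open('fk.py','w').write(s)
E
python3 fk.py; python3 t.py
```

```text
0.0008252166521826824 [0.3185 0.     0.3688 0.0618 0.5534 0.3775 0.0512 0.     1.     1.
 3.1415]
0.0007218261413337474
(0.187, 0.783, 0.643) 131 [ 0.97  0.77  0.02  0.76  2.01 -2.43] 0.0004
(0.35, 0.7, 0.6) 100 [ 0.78  0.24  0.82  0.56  1.62 -2.37] 0.0
(0.45, 0.5, 0.55) 65 [ 0.56 -0.24  1.41  0.36  1.38 -2.1 ] 0.0
(0.48, 0.3, 0.5) 35 [ 0.36 -0.61  1.76  0.16  1.31 -1.81] 0.0
(0.42, 0, 0.4) 1.6 [-0.25 -0.89  2.03  0.16  1.46 -1.83] 0.0495
(0.421, -0.012, 0.299) 1.6 [-0.31 -0.89  2.21  0.2   1.32 -1.92] 0.0629
(0.498, -0.012, 0.2065) 1.6 [-0.26 -0.89  2.44  0.23  0.96 -1.93] 0.0117
(0.562, -0.015, 0.13) 1.6 [-0.23 -0.57  2.42  0.28  0.64 -1.99] 0.0
(0.48, -0.3, 0.2) 1.6 [-0.95 -0.44  2.16  0.55  1.06 -2.66] 0.0317
(0.48, -0.3, 0.2) -30 [-0.74 -0.65  2.33  0.2   0.79 -1.88] 0.0
(0.48, -0.3, 0.12) -30 [-0.74 -0.54  2.41  0.25  0.6  -1.95] 0.0
[[-0.     0.     0.    -0.    -0.     0.001]
 [ 0.    -0.    -0.    -0.     0.    -0.   ]
 [-0.    -0.    -0.     0.    -0.    -0.   ]
 [ 0.     0.     0.     0.     0.     0.   ]
 [-0.     0.    -0.    -0.     0.    -0.   ]
 [ 0.    -0.     0.     0.    -0.    -0.   ]
 [-0.    -0.     0.     0.     0.     0.   ]]
```

```bash
cat > t.py <<'E'
from fk import *
H=np.array([.651,-.012,.195])
for tilt in (20,25,30,35,40):
    print('tilt',tilt)
    q=np.array([-.26,-.8,2.3,.2,1,-1.9])
    pts=[('pre',(.43,-.012,.30)),('pre2',(.46,-.012,.26))]
    d=pose(tilt,1.6)[:,0]
    for a in (.16,.4,.7,1.0):
        g=H+.163*np.array([-np.cos(a),-.028,np.sin(a)]); pts.append((f'h{a}',g+.019*d))
    c=np.array([.569,-.014,.147]); pts+=[('cap',c+.019*d),('capback60',c-.06*d),('capback120',c-.12*d)]
    out=[]
    for n,T in pts:
        q,e=ik(np.array(T),pose(tilt,1.6),q); out.append((n,round(e,4),q.round(2).tolist()))
    for az in (0,-20,-40):
        q,e=ik(np.array([.5,-.29,.16]),pose(tilt,az),q); out.append((az,round(e,4),q.round(2).tolist()))
    for o in out: print(o)
E
python3 t.py
```

```text
tilt 20
('pre', np.float64(0.0), [-0.22, -0.77, 2.1, 0.09, 1.47, -1.82])
('pre2', np.float64(0.0), [-0.2, -0.67, 2.12, 0.08, 1.36, -1.8])
('h0.16', np.float64(0.0), [-0.19, -0.53, 2.13, 0.08, 1.2, -1.81])
('h0.4', np.float64(0.0), [-0.19, -0.51, 2.05, 0.08, 1.26, -1.8])
('h0.7', np.float64(0.0), [-0.18, -0.44, 1.92, 0.07, 1.31, -1.78])
('h1.0', np.float64(0.0), [-0.16, -0.33, 1.79, 0.07, 1.34, -1.76])
('cap', np.float64(0.0), [-0.15, -0.21, 2.03, 0.07, 0.98, -1.78])
('capback60', np.float64(0.0), [-0.17, -0.36, 2.01, 0.07, 1.15, -1.78])
('capback120', np.float64(0.0), [-0.18, -0.45, 1.97, 0.07, 1.27, -1.78])
(0, np.float64(0.0), [-0.77, -0.17, 1.94, 0.27, 1.14, -2.43])
(-20, np.float64(0.0), [-0.69, -0.23, 1.99, 0.13, 1.06, -1.96])
(-40, np.float64(0.0), [-0.59, -0.23, 1.99, -0.04, 1.04, -1.45])
tilt 25
('pre', np.float64(0.0), [-0.25, -0.88, 2.18, 0.12, 1.42, -1.84])
('pre2', np.float64(0.0), [-0.23, -0.78, 2.2, 0.11, 1.3, -1.83])
('h0.16', np.float64(0.0), [-0.21, -0.63, 2.22, 0.11, 1.13, -1.84])
('h0.4', np.float64(0.0), [-0.21, -0.6, 2.13, 0.11, 1.19, -1.82])
('h0.7', np.float64(
[... 2255 characters left out ...]
.31, 0.21, 1.15, -1.92])
('h0.16', np.float64(0.0087), [-0.28, -0.89, 2.44, 0.24, 0.95, -1.95])
('h0.4', np.float64(0.0024), [-0.27, -0.89, 2.38, 0.23, 0.99, -1.93])
('h0.7', np.float64(0.0), [-0.25, -0.8, 2.26, 0.21, 1.01, -1.9])
('h1.0', np.float64(0.0), [-0.22, -0.66, 2.13, 0.19, 1.0, -1.87])
('cap', np.float64(0.0), [-0.21, -0.5, 2.36, 0.27, 0.61, -1.98])
('capback60', np.float64(0.0), [-0.25, -0.8, 2.43, 0.24, 0.85, -1.95])
('capback120', np.float64(0.0175), [-0.28, -0.89, 2.37, 0.23, 1.04, -1.94])
(0, np.float64(0.0268), [-0.89, -0.39, 2.2, 0.57, 0.94, -2.66])
(-20, np.float64(0.0), [-0.8, -0.53, 2.33, 0.43, 0.74, -2.25])
(-40, np.float64(0.0), [-0.55, -0.53, 2.33, -0.15, 0.65, -1.34])
```

>>> play_rows([
  {"slide": [0.9,-0.75,-0.2],"roll": -0.7,"fingers": 1},
  {"slide": [0.9,-0.75,-0.2],"roll": -0.7,"fingers": 1},
  {"slide": [0.9,-0.75,-0.2],"roll": -0.7,"fingers": 1},
  {"slide": [0.9,-0.75,-0.2],"roll": -0.7,"fingers": 1},
  {"slide": [0.9,-0.75,-0.2],"roll": -0.7,"fingers": 1},
  {"slide": [0.9,-0.75,-0.2],"roll": -0.7,"fingers": 1},
  {"slide": [0.4,-1,-0.3],"roll": -0.6,"fingers": 1},
  {"slide": [0.4,-1,-0.3],"roll": -0.6,"fingers": 1},
  {"slide": [0.4,-1,-0.3],"roll": -0.6,"fingers": 1},
  {"slide": [0.4,-1,-0.3],"roll": -0.6,"fingers": 1},
  {"slide": [0.4,-1,-0.3],"roll": -0.6,"fingers": 1},
  {"slide": [0.4,-1,-0.3],"roll": -0.6,"fingers": 1},
  {"slide": [0.4,-1,-0.3],"roll": -0.6,"fingers": 1},
  {"slide": [0.4,-1,-0.3],"roll": -0.6,"fingers": 1},
  {"slide": [0.4,-1,-0.3],"roll": -0.6,"fingers": 1},
  {"slide": [0.4,-1,-0.3],"roll": -0.6,"fingers": 1},
  {"slide": [0.4,-1,-0.3],"roll": -0.6,"fingers": 1},
  {"slide": [0.4,-1,-0.3],"roll": -0.6,"fingers": 1},
  {"slide": [0.4,-1,-0.3],"roll": -0.6,"fingers": 1},
  {"slide": [0.4,-1,-0.3],"roll": -0.6,"fingers": 1},
])

```text
t: 15.45
tool_pos: [0.5095, 0.2357, 0.4854]
orientation: [-0.227, 0.854, 0.51]
force: [0.4, -0.2, 0.3]
opening: 0.0932
```

```bash
python3 st.py
```

```text
t 15.45 q [ 0.184 -0.626  1.799  0.241  1.312 -1.906] pos [0.5095 0.2357 0.4854] open 0.0932 F [ 0.4 -0.2  0.3]
toolx [ 0.547  0.337 -0.766] tooly [-0.515  0.857  0.009] tilt 40.0 az 31.6 grasp [0.4991 0.2293 0.5   ]
y bearing 121.0 ytilt 0.5 ztilt 40.0
```

>>> play_rows([
  {"slide": [0,-0.92,-0.1],"roll": -0.42,"fingers": 1},
  {"slide": [0,-0.92,-0.1],"roll": -0.42,"fingers": 1},
  {"slide": [0,-0.92,-0.1],"roll": -0.42,"fingers": 1},
  {"slide": [0,-0.92,-0.1],"roll": -0.42,"fingers": 1},
  {"slide": [0,-0.92,-0.1],"roll": -0.42,"fingers": 1},
  {"slide": [0,-0.92,-0.1],"roll": -0.42,"fingers": 1},
  {"slide": [0,-0.92,-0.1],"roll": -0.42,"fingers": 1},
  {"slide": [0,-0.92,-0.1],"roll": -0.42,"fingers": 1},
  {"slide": [0,-0.92,-0.1],"roll": -0.39,"fingers": 1},
  {"slide": [-0.7,0,-0.7],"roll": 0,"fingers": 1},
  {"slide": [-0.7,0,-0.7],"roll": 0,"fingers": 1},
  {"slide": [-0.7,0,-0.7],"roll": 0,"fingers": 1},
  {"slide": [-0.7,0,-0.7],"roll": 0,"fingers": 1},
])

```text
t: 17.08
tool_pos: [0.4809, -0.0169, 0.3893]
orientation: [0.002, 0.929, 0.03]
force: [0.8, 0.1, -0.7]
opening: 0.0932
```

```bash
python3 st.py
```

```text
t 17.07 q [-0.306 -0.892  2.095  0.213  1.332 -1.882] pos [ 0.4809 -0.0169  0.3893] open 0.0932 F [ 0.8  0.1 -0.7]
toolx [ 0.598  0.026 -0.801] tooly [-0.025  1.     0.014] tilt 36.8 az 2.5 grasp [ 0.4695 -0.0174  0.4045]
y bearing 91.4 ytilt 0.8 ztilt 36.8
```

>>> play_rows([
  {"slide": [-0.5,0.03,-0.4],"roll": 0,"fingers": 1},
  {"slide": [-0.5,0.03,-0.4],"roll": 0,"fingers": 1},
  {"slide": [-0.5,0.03,-0.4],"roll": 0,"fingers": 1},
  {"slide": [-0.5,0.03,-0.4],"roll": 0,"fingers": 1},
  {"slide": [-0.5,0.03,-0.4],"roll": 0,"fingers": 1},
  {"slide": [-0.5,0.03,-0.4],"roll": 0,"fingers": 1},
])

```text
t: 17.82
tool_pos: [0.4662, -0.0206, 0.3327]
orientation: [0.006, 1.002, 0.04]
force: [0.4, -0.1, -0.5]
opening: 0.0929
```

```bash
python3 st.py; python3 - <<'E'
from h import *
snap('wrist','w2.png')
for t in ['hood_grip','seat']: print(t,robot.mark_of('wrist',t)[:2])
E
```

```text
t 17.82 q [-0.324 -0.892  2.17   0.213  1.334 -1.912] pos [ 0.4662 -0.0206  0.3327] open 0.0929 F [ 0.4 -0.1 -0.5]
toolx [ 0.538  0.036 -0.842] tooly [-0.03   0.999  0.024] tilt 32.6 az 3.9 grasp [ 0.456  -0.0213  0.3487]
y bearing 91.7 ytilt 1.4 ztilt 32.6
hood_grip [{'point': [328.2, 192.1], 'p': 0.67}, {'point': [323.6, 189.9], 'p': 0.57}]
seat [{'point': [553.5, 103.3], 'p': 0.68}, {'point': [325.8, 190.4], 'p': 0.45}]
```

View pics/w2.png

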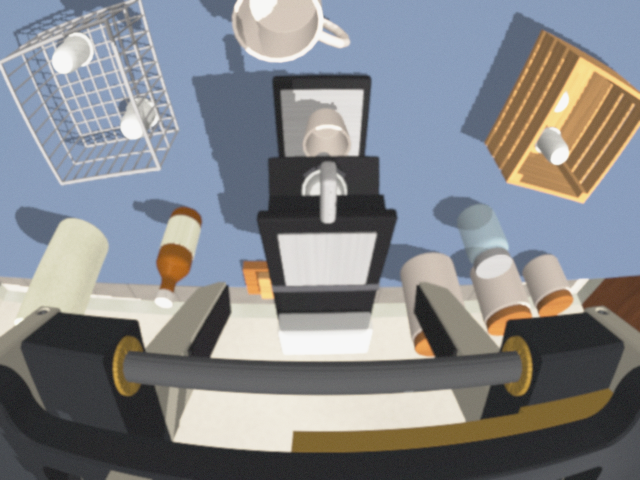

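```bash
cat >> h.py <<'E'
def wray(p,s):
    c=robot.get_calibration('wrist'); v=np.array([p[0]-c['cx'],p[1]-c['cy']]); r=np.hypot(*v); th=r/c['fx']
    d=np.array([*(np.sin(th)*v/r),np.cos(th)]); R=Ro.from_rotvec(s['orientation']).as_matrix(); T=c['T_tool_cam']
    return s['tool_pos']+R@T[:3,3], R@T[:3,:3]@d
def wproj(X,s):
    c=robot.get_calibration('wrist'); R=Ro.from_rotvec(s['orientation']).as_matrix(); T=c['T_tool_cam']
    u=np.linalg.inv(T)@np.append(R.T@(X-s['tool_pos']),1); u=u[:3]; th=np.arctan2(np.hypot(u[0],u[1]),u[2]); k=c['fx']*th/np.hypot(u[0],u[1])
    return np.array([c['cx']+k*u[0],c['cy']+k*u[1]])
E
python3 - <<'E'
from h import *
s=robot.read_state()
print(wproj(np.array([.494,-.012,.220]),s), wproj(np.array([.651,-.012,.195]),s))
for p in [(328,192)]:
    o,d=wray(p,s); 
    for z in (.19,.2,.21,.22): print(z,(o+d*(z-o[2])/d[2]).round(4))
E
```

```text
[327.66191784 191.25512305] [320.8457606  283.01655016]
0.19 [ 0.5213 -0.0095  0.19  ]
0.2 [ 0.5124 -0.0103  0.2   ]
0.21 [ 0.5036 -0.011   0.21  ]
0.22 [ 0.4947 -0.0117  0.22  ]
```

>>> play_rows([
  {"slide": [0.2,0.06,-0.85],"roll": 0,"fingers": 0.2},
  {"slide": [0.2,0.06,-0.85],"roll": 0,"fingers": 0},
  {"slide": [0.2,0.06,-0.85],"roll": 0,"fingers": 0},
  {"slide": [0.22,0.06,-0.85],"roll": 0,"fingers": 0},
  {"slide": [0.22,0.06,-0.85],"roll": 0,"fingers": 0},
  {"slide": [0,0,0],"roll": 0,"fingers": 0},
], squeeze=20)

```text
t: 18.73
tool_pos: [0.4965, -0.0111, 0.2034]
orientation: [0.007, 1.005, 0.04]
force: [0.2, -0.2, -0.4]
opening: 0.047
```

```bash
python3 st.py; python3 - <<'E'
from h import *
snap('wrist','w3.png')
E
```

```text
t 18.73 q [-0.259 -0.793  2.352  0.201  1.05  -1.906] pos [ 0.4965 -0.0111  0.2034] open 0.047 F [ 0.2 -0.2 -0.4]
toolx [ 0.535  0.037 -0.844] tooly [-0.031  0.999  0.025] tilt 32.5 az 4.0 grasp [ 0.4863 -0.0118  0.2195]
y bearing 91.8 ytilt 1.4 ztilt 32.4
```

View pics/w3.png

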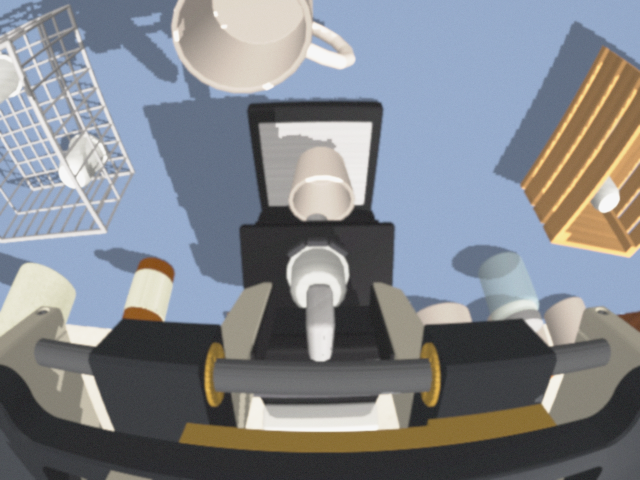

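>>> play_rows([
  {"slide": [0,0,0],"roll": 0,"fingers": -1},
  {"slide": [0,0,0],"roll": 0,"fingers": -1},
  {"slide": [0,0,0],"roll": 0,"fingers": -1},
  {"slide": [0,0,0],"roll": 0,"fingers": -1},
  {"slide": [0.07,0,0.39],"roll": 0,"fingers": -1},
  {"slide": [0.11,0,0.43],"roll": 0,"fingers": -1},
  {"slide": [0.15,0.01,0.42],"roll": 0,"fingers": -1},
])

```text
t: 19.65
tool_pos: [0.5072, -0.0119, 0.2429]
orientation: [0.006, 1.003, 0.038]
force: [1.3, -5.9, -5.6]
opening: 0.0119
```

```bash
python3 st.py
```

```text
t 19.65 q [-0.251 -0.764  2.266  0.189  1.1   -1.884] pos [ 0.5072 -0.0119  0.2429] open 0.0119 F [ 1.3 -5.9 -5.6]
toolx [ 0.537  0.035 -0.843] tooly [-0.03   0.999  0.022] tilt 32.6 az 3.7 grasp [ 0.4969 -0.0126  0.2589]
y bearing 91.7 ytilt 1.3 ztilt 32.6
```

Gripped (12 mm opening) and lifting; carry on along the arc.

>>> play_rows([
  {"slide": [0.18,0,0.4],"roll": 0,"fingers": -1},
  {"slide": [0.21,0,0.39],"roll": 0,"fingers": -1},
  {"slide": [0.24,0,0.37],"roll": 0,"fingers": -1},
  {"slide": [0.27,0,0.35],"roll": 0,"fingers": -1},
  {"slide": [0.3,0,0.33],"roll": 0,"fingers": -1},
  {"slide": [0.33,0,0.3],"roll": 0,"fingers": -1},
  {"slide": [0.35,0,0.28],"roll": 0,"fingers": -1},
])

```text
t: 20.52
tool_pos: [0.5644, -0.0105, 0.316]
orientation: [0.007, 1.002, 0.041]
force: [-1.0, 1.9, -5.4]
opening: 0.0122
```

```bash
python3 st.py
```

```text
t 20.52 q [-0.21  -0.567  2.019  0.165  1.143 -1.831] pos [ 0.5644 -0.0105  0.316 ] open 0.0122 F [-1.   1.9 -5.4]
toolx [ 0.538  0.038 -0.842] tooly [-0.031  0.999  0.025] tilt 32.7 az 4.0 grasp [ 0.5542 -0.0112  0.332 ]
y bearing 91.8 ytilt 1.4 ztilt 32.6
```

>>> play_rows([
  {"slide": [0.27,0,0.19],"roll": 0,"fingers": -1},
  {"slide": [0.15,0,0.09],"roll": 0,"fingers": -1},
  {"slide": [0,0,0],"roll": 0,"fingers": -1},
])

```text
t: 20.9
tool_pos: [0.5765, -0.0102, 0.3239]
orientation: [0.007, 1.002, 0.041]
force: [-3.2, 3.8, -3.2]
opening: 0.012
```

```bash
python3 st.py
```

```text
t 20.9 q [-0.203 -0.528  1.979  0.161  1.143 -1.824] pos [ 0.5765 -0.0102  0.3239] open 0.012 F [-3.2  3.8 -3.2]
toolx [ 0.538  0.038 -0.842] tooly [-0.032  0.999  0.025] tilt 32.6 az 4.1 grasp [ 0.5663 -0.0109  0.3399]
y bearing 91.8 ytilt 1.4 ztilt 32.6
```

>>> play_rows([
  {"slide": [0.18,0,0.1],"roll": 0,"fingers": -1},
  {"slide": [0.1,0,0.05],"roll": 0,"fingers": -1},
  {"slide": [0,0,0],"roll": 0,"fingers": -1},
])

```text
t: 21.28
tool_pos: [0.5823, -0.0101, 0.3261]
orientation: [0.007, 1.009, 0.042]
force: [-23.7, 4.7, -0.9]
opening: 0.0121
```

```bash
python3 st.py; python3 - <<'E'
from h import *
snap('scene','s4.png',(180,80,440,290),3)
snap('wrist','w4.png')
E
```

```text
t 21.27 q [-0.199 -0.503  1.956  0.157  1.148 -1.819] pos [ 0.5823 -0.0101  0.3261] open 0.0121 F [-23.7   4.7  -0.9]
toolx [ 0.532  0.038 -0.846] tooly [-0.032  0.999  0.025] tilt 32.2 az 4.1 grasp [ 0.5722 -0.0108  0.3421]
y bearing 91.8 ytilt 1.5 ztilt 32.2
```

View pics/s4.png

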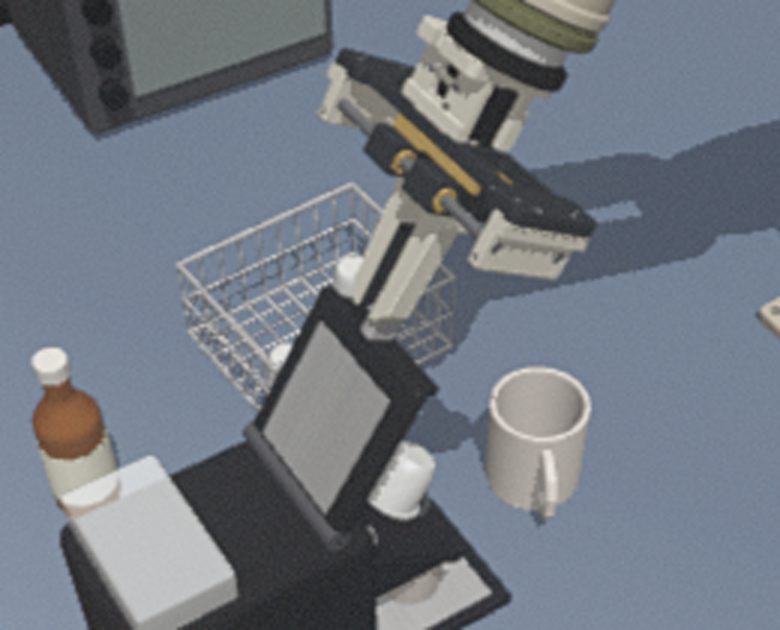

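View pics/w4.png

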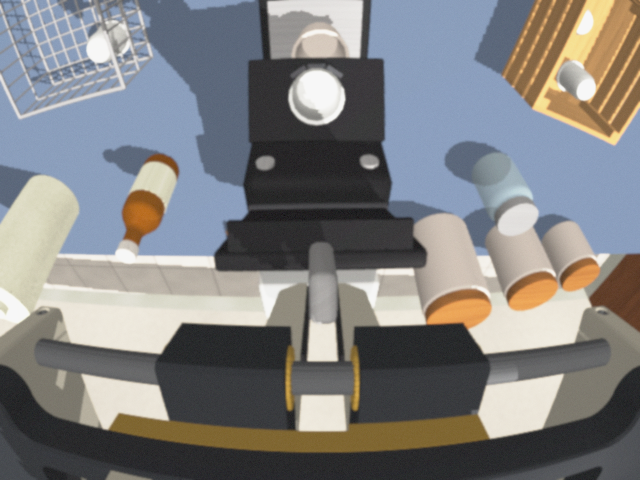

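```bash
cat > cap.py <<'E'
from h import *
import sys
from scipy.optimize import least_squares
def meas(cams=('scene','wrist'),targets=('spent_center','spent','seat')):
    s=robot.read_state(); 
    for c in cams: robot.read_camera(c)
    for t in targets:
        obs={}
        for c in cams:
            m=robot.mark_of(c,t); print(t,c,[(np.round(k['point'],1).tolist(),round(k['p'],2)) for k in m[:3]])
            if m: obs[c]=np.array(m[0]['point'])
        if len(obs)==2:
            f=lambda X: np.r_[*[ (wproj(X,s) if c=='wrist' else proj(c,X))-o for c,o in obs.items()]]
            r=least_squares(f,[.56,-.01,.15]); print('  ->',r.x.round(4),'res',np.abs(r.fun).max().round(2))
meas()
E
python3 cap.py
```

```text
spent_center scene [([316.2, 240.1], 0.64)]
spent_center wrist [([314.7, 94.5], 0.67)]
  -> [ 0.5622 -0.0106  0.1449] res 3.13
spent scene [([309.7, 245.5], 0.69)]
spent wrist [([317.4, 95.4], 0.95), ([577.2, 85.6], 0.7)]
  -> [ 0.5719 -0.0088  0.1284] res 0.09
seat scene [([307.7, 242.4], 0.76)]
seat wrist []
```

>>> play_rows([
  {"slide": [0,0,0],"roll": 0,"fingers": -0.2},
  {"slide": [0,0,0],"roll": 0,"fingers": -0.2},
  {"slide": [0,0,0],"roll": 0,"fingers": -0.2},
  {"slide": [-0.6,0,-0.36],"roll": 0,"fingers": -0.2},
  {"slide": [-0.6,0,-0.36],"roll": 0,"fingers": -0.2},
  {"slide": [-0.6,0,-0.36],"roll": 0,"fingers": 1},
  {"slide": [-0.3,0,-0.85],"roll": 0,"fingers": 1},
  {"slide": [-0.2,0,-0.85],"roll": 0,"fingers": 1},
  {"slide": [0,-0.1,-0.85],"roll": 0,"fingers": 1},
])

```text
t: 22.9
tool_pos: [0.516, -0.0144, 0.2197]
orientation: [0.006, 0.999, 0.039]
force: [-0.1, 0.1, 0.9]
opening: 0.0729
```

```bash
python3 st.py; python3 cap.py; python3 - <<'E'
from h import *
snap('scene','s5.png',(180,80,440,290),3)
snap('wrist','w5.png')
E
```

```text
t 22.9 q [-0.253 -0.725  2.288  0.199  1.038 -1.901] pos [ 0.516  -0.0144  0.2197] open 0.0729 F [-0.1  0.1  0.9]
toolx [ 0.54   0.036 -0.841] tooly [-0.03   0.999  0.023] tilt 32.8 az 3.8 grasp [ 0.5058 -0.015   0.2357]
y bearing 91.7 ytilt 1.3 ztilt 32.8
spent_center scene [([315.0, 237.0], 0.94), ([401.0, 389.1], 0.68)]
spent_center wrist [([323.8, 253.5], 0.69)]
  -> [ 0.5604 -0.0092  0.1537] res 0.92
spent scene [([312.7, 245.1], 0.61), ([210.2, 241.8], 0.16)]
spent wrist [([321.6, 243.4], 0.92)]
  -> [ 0.5703 -0.0096  0.1357] res 2.48
seat scene [([309.1, 243.5], 0.9), ([210.9, 243.4], 0.26)]
seat wrist []
```

View pics/s5.png

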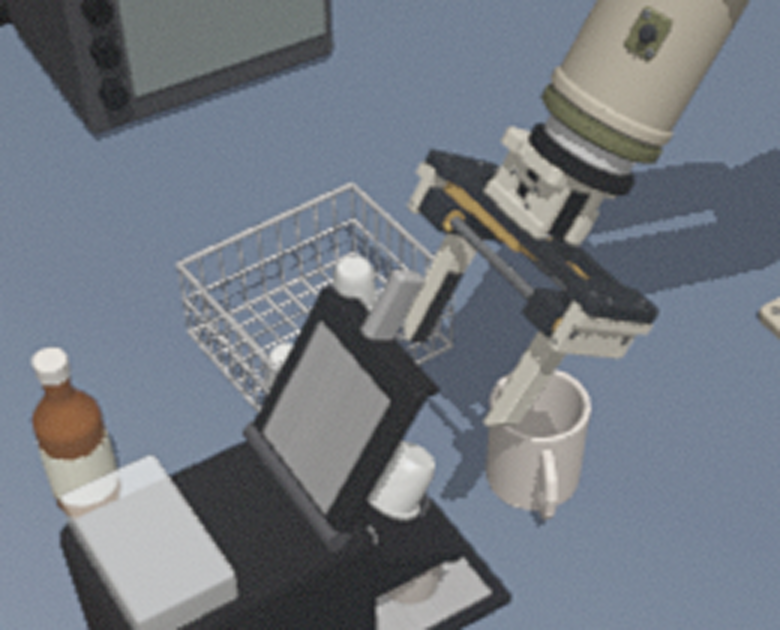

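View pics/w5.png

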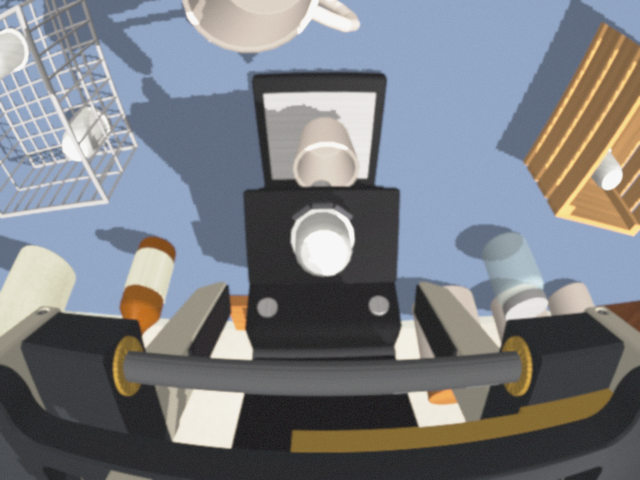

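```bash
python3 - <<'E'
from h import *
s=robot.read_state()
ax=np.array([-.5735,-.016,.819])
for O in ([.572,-.0095,.130],[.575,-.0095,.130]):
    O=np.array(O)
    for h in (0,.021,.042): print(O,h,wproj(O+h*ax,s).round(1),proj('scene',O+h*ax).round(1))
E
```

```text
[ 0.572  -0.0095  0.13  ] 0 [322.2 237.2] [309.6 244.9]
[ 0.572  -0.0095  0.13  ] 0.021 [322.8 244.2] [314.1 237.8]
[ 0.572  -0.0095  0.13  ] 0.042 [323.5 252.3] [318.7 230.5]
[ 0.575  -0.0095  0.13  ] 0 [322.  239.8] [308.4 245.4]
[ 0.575  -0.0095  0.13  ] 0.021 [322.6 246.9] [313.  238.3]
[ 0.575  -0.0095  0.13  ] 0.042 [323.3 255.2] [317.6 231.1]
```

>>> play_rows([
  {"slide": [0.35,0.04,-0.57],"roll": 0,"fingers": 1},
  {"slide": [0.35,0.04,-0.57],"roll": 0,"fingers": 1},
  {"slide": [0.35,0.04,-0.57],"roll": 0,"fingers": 1},
  {"slide": [0.35,0.04,-0.57],"roll": 0,"fingers": 1},
  {"slide": [0.34,0.04,-0.55],"roll": 0,"fingers": 1},
  {"slide": [0,0,0],"roll": 0,"fingers": 1},
], squeeze=12)

```text
t: 24.15
tool_pos: [0.5674, -0.0079, 0.1332]
orientation: [0.007, 1.004, 0.04]
force: [0.7, -0.5, -0.4]
opening: 0.0928
```

```bash
python3 st.py; python3 - <<'E'
from h import *
snap('scene','s6.png',(240,120,400,270),4)
snap('wrist','w6.png')
E
```

```text
t 24.15 q [-0.2   -0.441  2.269  0.206  0.773 -1.902] pos [ 0.5674 -0.0079  0.1332] open 0.0928 F [ 0.7 -0.5 -0.4]
toolx [ 0.536  0.037 -0.843] tooly [-0.031  0.999  0.024] tilt 32.5 az 3.9 grasp [ 0.5572 -0.0086  0.1492]
y bearing 91.8 ytilt 1.4 ztilt 32.5
```

View pics/s6.png

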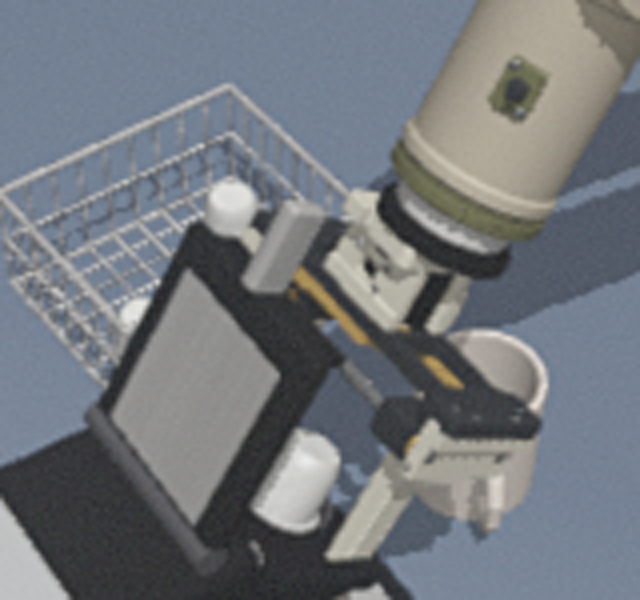

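View pics/w6.png

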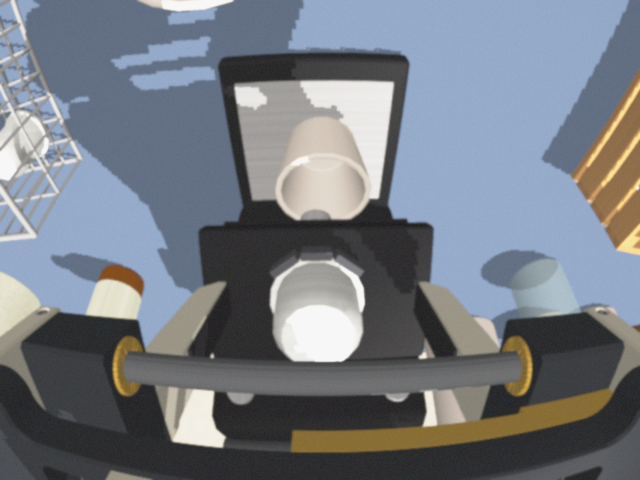

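>>> play_rows([
  {"slide": [0,0,0],"roll": 0,"fingers": -1},
  {"slide": [0,0,0],"roll": 0,"fingers": -1},
  {"slide": [0,0,0],"roll": 0,"fingers": -1},
  {"slide": [0,0,0],"roll": 0,"fingers": -1},
  {"slide": [0,0,0],"roll": 0,"fingers": -1},
], squeeze=12)

```text
t: 24.88
tool_pos: [0.568, -0.0083, 0.1348]
orientation: [0.006, 1.001, 0.04]
force: [0.3, -0.2, -0.4]
opening: 0.0474
```

```bash
python3 st.py; python3 - <<'E'
from h import *
snap('wrist','w7.png')
E
```

```text
t 24.88 q [-0.201 -0.443  2.269  0.206  0.773 -1.902] pos [ 0.568  -0.0083  0.1348] open 0.0474 F [ 0.3 -0.2 -0.4]
toolx [ 0.539  0.036 -0.842] tooly [-0.03   0.999  0.024] tilt 32.7 az 3.8 grasp [ 0.5578 -0.0089  0.1508]
y bearing 91.7 ytilt 1.4 ztilt 32.7
```

View pics/w7.png

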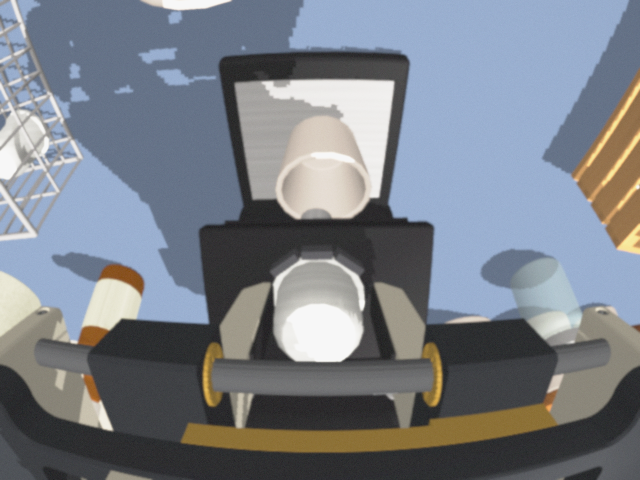

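>>> play_rows([
  {"slide": [0,0,0],"roll": 0,"fingers": -1},
  {"slide": [0,0,0],"roll": 0,"fingers": -1},
  {"slide": [0,0,0],"roll": 0,"fingers": -1},
], squeeze=12)

```text
t: 25.3
tool_pos: [0.5689, -0.0088, 0.1359]
orientation: [0.006, 0.999, 0.039]
force: [2.3, -5.9, 3.7]
opening: 0.0401
```

```bash
python3 st.py
```

```text
t 25.3 q [-0.201 -0.443  2.268  0.206  0.772 -1.903] pos [ 0.5689 -0.0088  0.1359] open 0.0401 F [ 2.3 -5.9  3.7]
toolx [ 0.541  0.035 -0.841] tooly [-0.03   0.999  0.023] tilt 32.8 az 3.7 grasp [ 0.5587 -0.0094  0.1519]
y bearing 91.7 ytilt 1.3 ztilt 32.8
```

>>> play_rows([
  {"slide": [-0.4,-0.03,0.6],"roll": 0,"fingers": -1},
  {"slide": [-0.45,-0.03,0.7],"roll": 0,"fingers": -1},
  {"slide": [-0.45,-0.03,0.7],"roll": 0,"fingers": -1},
  {"slide": [-0.45,-0.03,0.7],"roll": 0,"fingers": -1},
])

```text
t: 25.8
tool_pos: [0.5142, -0.0111, 0.2149]
orientation: [0.007, 1.004, 0.041]
force: [0.6, -0.5, -1.5]
opening: 0.0405
```

```bash
python3 st.py; python3 - <<'E'
from h import *
for p in [(445,263),(480,312)]: print(atz('top',p,.046))
for p in [(424,244),(506,236),(519,329),(434,337)]: print('rim',atz('top',p,.09))
snap('wrist','w8.png')
snap('scene','s8.png',(180,80,440,290),3)
E
```

```text
t 25.8 q [-0.246 -0.725  2.295  0.195  1.035 -1.894] pos [ 0.5142 -0.0111  0.2149] open 0.0405 F [ 0.6 -0.5 -1.5]
toolx [ 0.536  0.038 -0.843] tooly [-0.031  0.999  0.025] tilt 32.5 az 4.0 grasp [ 0.504  -0.0119  0.231 ]
y bearing 91.8 ytilt 1.4 ztilt 32.5
[ 0.53488623 -0.25134124  0.046     ]
[ 0.4301889  -0.32074794  0.046     ]
rim [ 0.57120502 -0.1982914   0.09      ]
rim [ 0.58574355 -0.36928787  0.09      ]
rim [ 0.39609811 -0.38356147  0.09      ]
rim [ 0.38295662 -0.21066493  0.09      ]
```

View pics/s8.png

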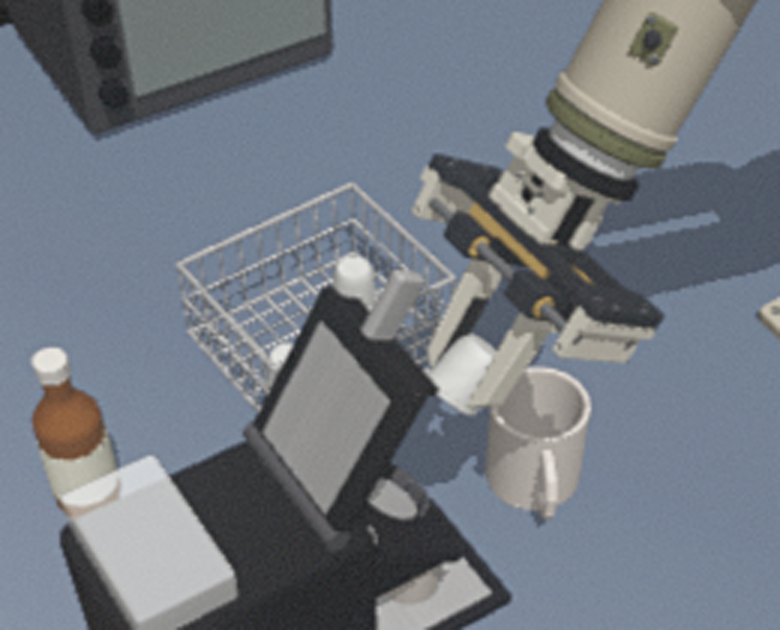

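View pics/w8.png

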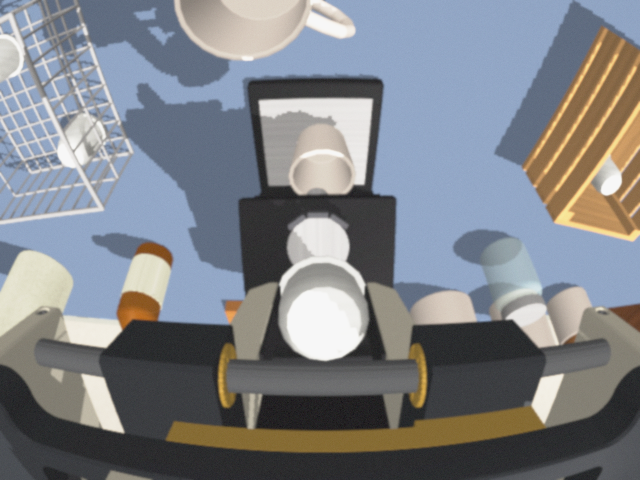

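>>> play_rows([
  {"slide": [-0.2,-0.8,0],"roll": 0,"fingers": -1},
  {"slide": [-0.1,-1,0],"roll": 0,"fingers": -1},
  {"slide": [0,-1,0],"roll": 0,"fingers": -1},
  {"slide": [0,-1,0],"roll": -0.45,"fingers": -1},
  {"slide": [0.1,-1,0],"roll": -0.45,"fingers": -1},
  {"slide": [0.1,-1,0],"roll": -0.45,"fingers": -1},
  {"slide": [0.2,-1,0],"roll": -0.45,"fingers": -1},
  {"slide": [0.2,-1,0],"roll": -0.45,"fingers": -1},
  {"slide": [0.2,-1,0],"roll": -0.45,"fingers": -1},
  {"slide": [0.1,-1,-0.3],"roll": -0.45,"fingers": -1},
  {"slide": [0,-0.6,-0.7],"roll": 0,"fingers": -1},
  {"slide": [0,0,-0.7],"roll": 0,"fingers": -1},
])

```text
t: 27.4
tool_pos: [0.5331, -0.3242, 0.1618]
orientation: [0.228, 0.984, -0.363]
force: [-0.0, 0.5, -0.7]
opening: 0.0409
```

```bash
python3 st.py; python3 - <<'E'
from h import *
snap('wrist','w9.png')
snap('scene','s9.png',(180,80,440,290),3)
E
```

```text
t 27.4 q [-0.75  -0.274  2.088  0.277  0.811 -2.042] pos [ 0.5331 -0.3242  0.1618] open 0.0409 F [-0.   0.5 -0.7]
toolx [ 0.501 -0.195 -0.843] tooly [0.399 0.917 0.025] tilt 32.5 az -21.3 grasp [ 0.5236 -0.3205  0.1778]
y bearing 66.5 ytilt 1.4 ztilt 32.5
```

View pics/s9.png

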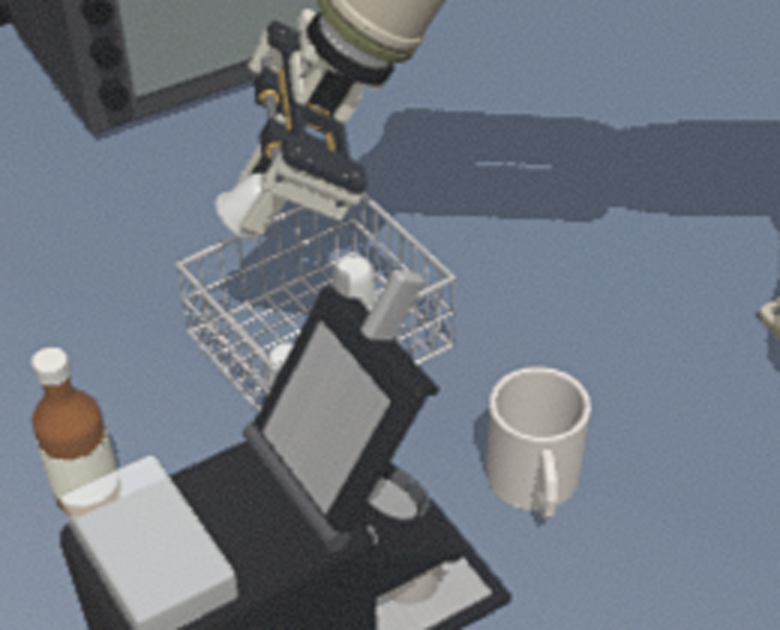

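View pics/w9.png

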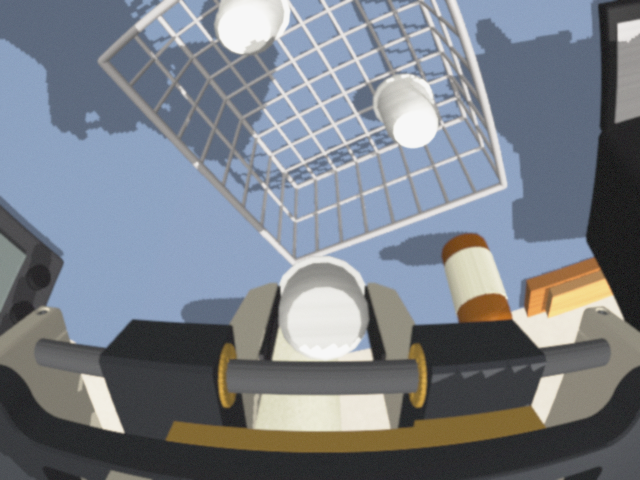

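>>> play_rows([
  {"slide": [-0.28,0.09,-0.47],"roll": 0,"fingers": -1},
  {"slide": [-0.28,0.09,-0.47],"roll": 0,"fingers": -1},
  {"slide": [-0.28,0.09,-0.46],"roll": 0,"fingers": -1},
  {"slide": [0,0,0],"roll": 0,"fingers": -1},
])

```text
t: 28.0
tool_pos: [0.5069, -0.3147, 0.1207]
orientation: [0.228, 0.984, -0.362]
force: [0.1, 0.5, 0.4]
opening: 0.0408
```

```bash
python3 st.py; python3 - <<'E'
from h import *
snap('top','t10.png',(380,200,560,360),4)
snap('scene','s10.png',(180,80,440,290),3)
E
```

```text
t 28.0 q [-0.778 -0.305  2.193  0.317  0.749 -2.109] pos [ 0.5069 -0.3147  0.1207] open 0.0408 F [0.1 0.5 0.4]
toolx [ 0.501 -0.195 -0.843] tooly [0.398 0.917 0.025] tilt 32.5 az -21.3 grasp [ 0.4974 -0.311   0.1367]
y bearing 66.5 ytilt 1.4 ztilt 32.5
```

View pics/s10.png

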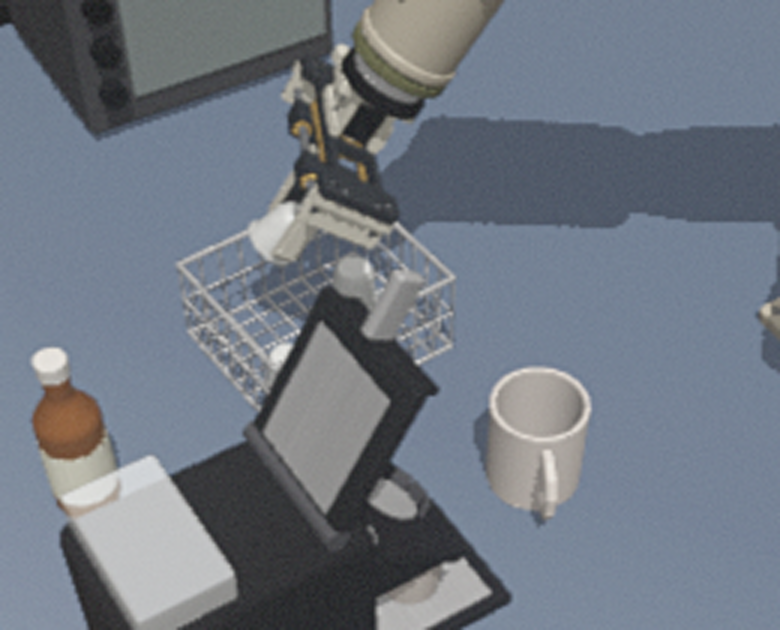

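View pics/t10.png

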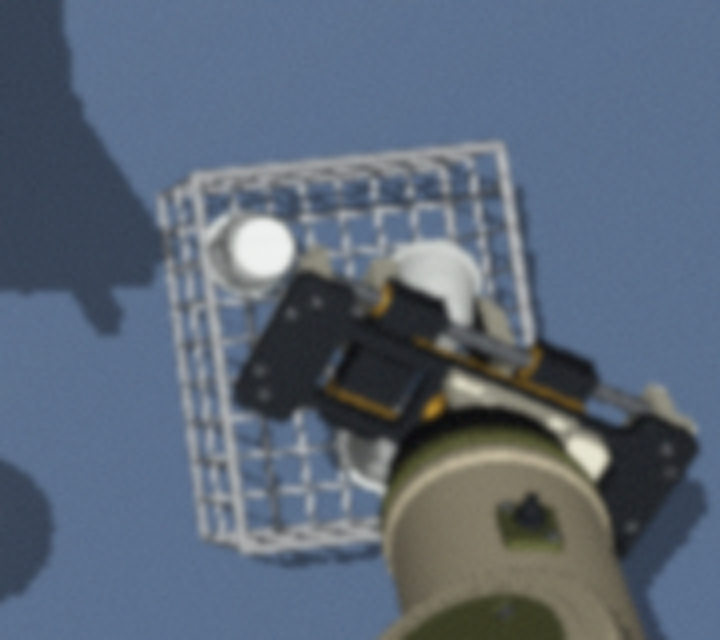

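>>> play_rows([
  {"slide": [0,0,0],"roll": 0,"fingers": 0.4},
  {"slide": [0,0,0],"roll": 0,"fingers": 0.4},
  {"slide": [0,0,0],"roll": 0,"fingers": 0.4},
  {"slide": [0,0,0],"roll": 0,"fingers": 0.4},
  {"slide": [-0.3,0.1,0.6],"roll": 0,"fingers": 0.4},
  {"slide": [-0.3,0.1,0.6],"roll": 0,"fingers": -1},
  {"slide": [-0.2,0.1,0.6],"roll": 0,"fingers": -1},
])

```text
t: 28.98
tool_pos: [0.484, -0.3066, 0.1772]
orientation: [0.226, 0.982, -0.363]
force: [-0.0, 0.1, 0.6]
opening: 0.0495
```

```bash
python3 st.py; python3 - <<'E'
from h import *
snap('wrist','w11.png')
snap('scene','s11.png',(180,80,440,290),3)
E
```

```text
t 28.98 q [-0.805 -0.459  2.199  0.294  0.896 -2.085] pos [ 0.484  -0.3066  0.1772] open 0.0495 F [-0.   0.1  0.6]
toolx [ 0.503 -0.197 -0.842] tooly [0.398 0.917 0.024] tilt 32.7 az -21.4 grasp [ 0.4744 -0.3029  0.1932]
y bearing 66.5 ytilt 1.4 ztilt 32.6
```

View pics/s11.png

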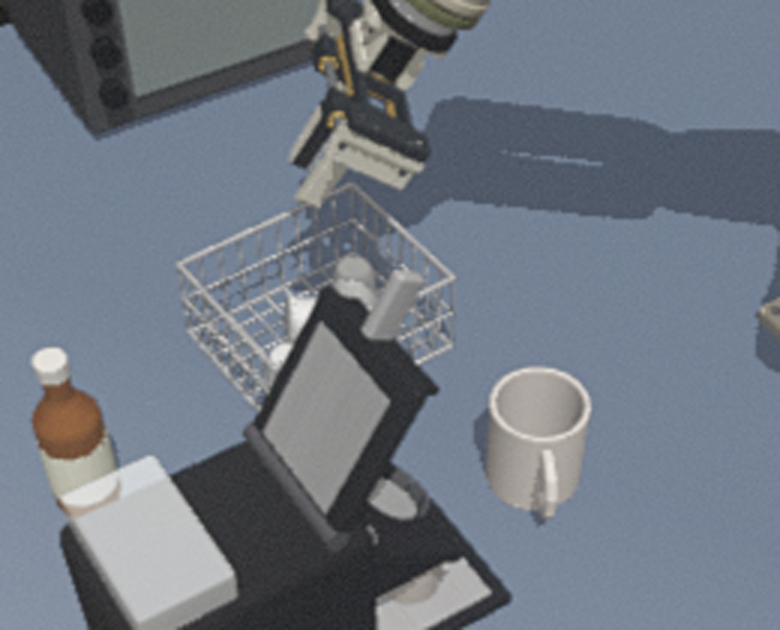

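View pics/w11.png

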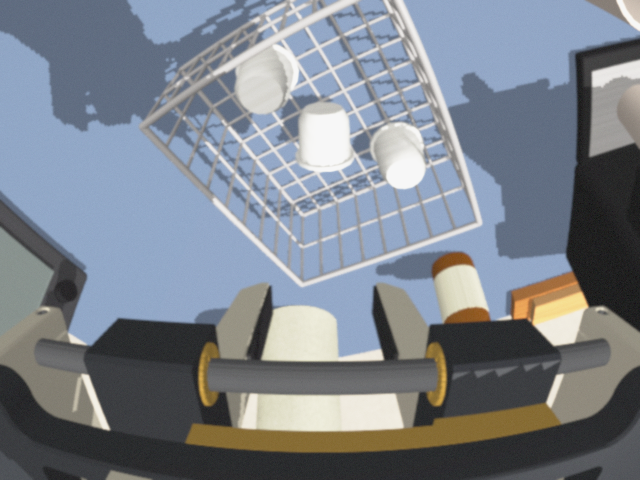

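```bash
cat > t.py <<'E'
from fk import *
q=np.array([-.805,-.459,2.199,.294,.896,-2.085])
for T,az in [((.484,-.307,.25),-21),((.49,-.2,.28),-10),((.50,-.1,.29),0),((.505,-.012,.29),3),((.531,-.011,.294),3),((.58,-.0105,.3255),3),((.495,-.011,.185),3)]:
    q,e=ik(np.array(T),pose(32.6,az),q); print(T,az,q.round(2),round(e,4))
E
python3 t.py
```

```text
(0.484, -0.307, 0.25) -21 [-0.81 -0.51  2.1   0.27  1.04 -2.09] 0.0
(0.49, -0.2, 0.28) -10 [-0.67 -0.66  2.14  0.28  1.17 -2.11] 0.0
(0.5, -0.1, 0.29) 0 [-0.49 -0.74  2.17  0.27  1.21 -2.09] 0.0
(0.505, -0.012, 0.29) 3 [-0.24 -0.77  2.19  0.17  1.18 -1.89] 0.0
(0.531, -0.011, 0.294) 3 [-0.22 -0.68  2.13  0.16  1.15 -1.87] 0.0
(0.58, -0.0105, 0.3255) 3 [-0.19 -0.52  1.97  0.14  1.14 -1.84] 0.0
(0.495, -0.011, 0.185) 3 [-0.25 -0.8   2.39  0.19  1.01 -1.93] 0.0
```

>>> play_rows([
  {"slide": [0.05,0,0.9],"roll": 0,"fingers": -0.2},
  {"slide": [0.05,0,0.9],"roll": 0,"fingers": -0.2},
  {"slide": [0.05,0,0.9],"roll": 0,"fingers": -0.2},
  {"slide": [0.05,0,0.9],"roll": 0,"fingers": -0.2},
  {"slide": [0.05,0.98,0],"roll": 0.45,"fingers": -0.2},
  {"slide": [0.05,0.98,0],"roll": 0.45,"fingers": -0.2},
  {"slide": [0.05,0.98,0],"roll": 0.45,"fingers": -0.2},
  {"slide": [0.05,0.98,0],"roll": 0.45,"fingers": -0.2},
  {"slide": [0.05,0.98,0],"roll": 0.45,"fingers": -0.2},
  {"slide": [0.05,0.98,0],"roll": 0.45,"fingers": -0.2},
  {"slide": [0.05,0.98,0],"roll": 0.4,"fingers": -0.2},
  {"slide": [0.05,0.98,0],"roll": 0,"fingers": -0.2},
  {"slide": [0.05,0.98,0],"roll": 0,"fingers": -0.2},
  {"slide": [0.05,0.98,0],"roll": 0,"fingers": -0.2},
  {"slide": [0,0,0],"roll": 0,"fingers": -0.2},
])

```text
t: 30.95
tool_pos: [0.5053, -0.0103, 0.2843]
orientation: [0.008, 1.001, 0.038]
force: [0.8, 0.5, -0.4]
opening: 0.0373
```

```bash
python3 st.py; python3 - <<'E'
from h import *
snap('wrist','w12.png')
E
```

```text
t 30.95 q [-0.248 -0.774  2.198  0.181  1.176 -1.863] pos [ 0.5053 -0.0103  0.2843] open 0.0373 F [ 0.8  0.5 -0.4]
toolx [ 0.539  0.035 -0.842] tooly [-0.028  0.999  0.024] tilt 32.7 az 3.7 grasp [ 0.495  -0.011   0.3003]
y bearing 91.6 ytilt 1.4 ztilt 32.7
```

View pics/w12.png

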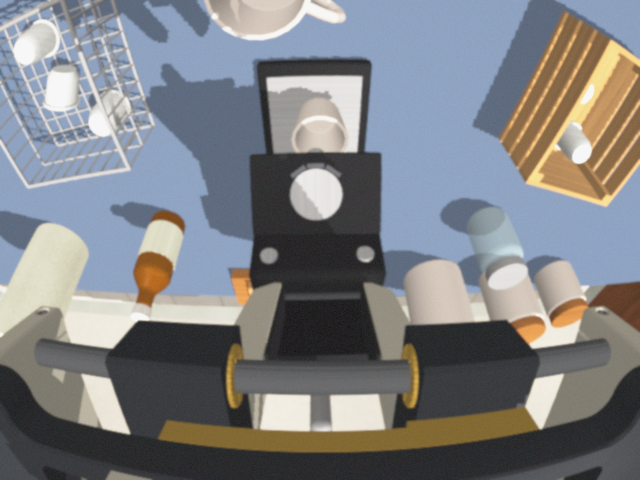

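>>> play_rows([
  {"slide": [0.5,0,0.5],"roll": 0,"fingers": -0.2},
  {"slide": [0.6,0,0.3],"roll": 0,"fingers": -0.2},
  {"slide": [0.65,0,0.3],"roll": 0,"fingers": -0.2},
  {"slide": [0.65,0,0.25],"roll": 0,"fingers": -0.2},
  {"slide": [0,0,0],"roll": 0,"fingers": -1},
  {"slide": [0,0,0],"roll": 0,"fingers": -1},
  {"slide": [0,0,0],"roll": 0,"fingers": -1},
  {"slide": [0,0,0],"roll": 0,"fingers": -1},
], squeeze=20)

```text
t: 32.0
tool_pos: [0.5766, -0.0104, 0.3244]
orientation: [0.012, 1.002, 0.037]
force: [1.7, 11.5, -1.8]
opening: 0.0122
```

```bash
python3 st.py; python3 - <<'E'
from h import *
snap('wrist','w13.png')
E
```

```text
t 32.0 q [-0.202 -0.528  1.978  0.159  1.143 -1.816] pos [ 0.5766 -0.0104  0.3244] open 0.0122 F [ 1.7 11.5 -1.8]
toolx [ 0.538  0.037 -0.842] tooly [-0.026  0.999  0.027] tilt 32.6 az 3.9 grasp [ 0.5664 -0.0111  0.3404]
y bearing 91.5 ytilt 1.6 ztilt 32.6
```

View pics/w13.png

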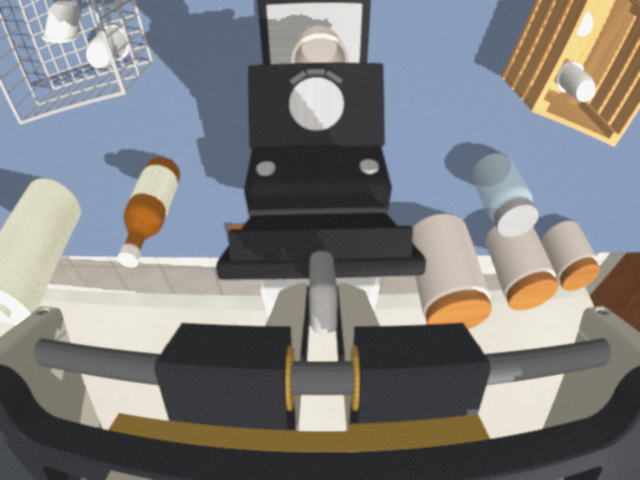

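>>> play_rows([
  {"slide": [-0.4,0,-0.25],"roll": 0,"fingers": -1},
  {"slide": [-0.36,0,-0.27],"roll": 0,"fingers": -1},
  {"slide": [-0.33,0,-0.3],"roll": 0,"fingers": -1},
  {"slide": [-0.31,0,-0.32],"roll": 0,"fingers": -1},
  {"slide": [-0.28,0,-0.35],"roll": 0,"fingers": -1},
  {"slide": [-0.25,0,-0.37],"roll": 0,"fingers": -1},
  {"slide": [-0.22,0,-0.39],"roll": 0,"fingers": -1},
  {"slide": [-0.19,0,-0.41],"roll": 0,"fingers": -1},
])

```text
t: 33.05
tool_pos: [0.5071, -0.0122, 0.2459]
orientation: [0.01, 0.999, 0.034]
force: [1.8, 5.1, 1.4]
opening: 0.0118
```

```bash
python3 st.py
```

```text
t 33.05 q [-0.251 -0.77   2.266  0.188  1.103 -1.877] pos [ 0.5071 -0.0122  0.2459] open 0.0118 F [1.8 5.1 1.4]
toolx [ 0.541  0.033 -0.84 ] tooly [-0.024  0.999  0.024] tilt 32.8 az 3.5 grasp [ 0.4968 -0.0128  0.2619]
y bearing 91.4 ytilt 1.4 ztilt 32.8
```

>>> play_rows([
  {"slide": [-0.16,0,-0.42],"roll": 0,"fingers": -1},
  {"slide": [-0.12,0,-0.43],"roll": 0,"fingers": -1},
  {"slide": [-0.09,0,-0.44],"roll": 0,"fingers": -1},
  {"slide": [-0.05,0,-0.4],"roll": 0,"fingers": -1},
  {"slide": [0,0,0],"roll": 0,"fingers": -1},
])

```text
t: 33.67
tool_pos: [0.4945, -0.0126, 0.1937]
orientation: [0.01, 1.001, 0.033]
force: [6.1, 4.9, -2.4]
opening: 0.0121
```

```bash
python3 st.py
```

```text
t 33.67 q [-0.262 -0.804  2.377  0.201  1.03  -1.905] pos [ 0.4945 -0.0126  0.1937] open 0.0121 F [ 6.1  4.9 -2.4]
toolx [ 0.539  0.033 -0.841] tooly [-0.023  0.999  0.024] tilt 32.7 az 3.5 grasp [ 0.4842 -0.0132  0.2096]
y bearing 91.3 ytilt 1.4 ztilt 32.7
```

>>> play_rows([
  {"slide": [0.03,0,-0.18],"roll": 0,"fingers": -1},
  {"slide": [0.03,0,-0.12],"roll": 0,"fingers": -1},
  {"slide": [0,0,0],"roll": 0,"fingers": -1},
])

```text
t: 34.05
tool_pos: [0.4962, -0.0125, 0.1868]
orientation: [0.009, 1.001, 0.034]
force: [-14.8, 6.1, 14.3]
opening: 0.0122
```

```bash
python3 st.py
```

```text
t 34.05 q [-0.26  -0.792  2.384  0.202  1.013 -1.908] pos [ 0.4962 -0.0125  0.1868] open 0.0122 F [-14.8   6.1  14.3]
toolx [ 0.539  0.033 -0.841] tooly [-0.024  0.999  0.023] tilt 32.7 az 3.5 grasp [ 0.486  -0.0131  0.2028]
y bearing 91.4 ytilt 1.3 ztilt 32.7
```

>>> play_rows([
  {"slide": [-0.06,0,-0.06],"roll": 0,"fingers": -1},
  {"slide": [0,0,0],"roll": 0,"fingers": -1},
])

```text
t: 34.3
tool_pos: [0.4961, -0.0126, 0.1869]
orientation: [0.01, 0.995, 0.033]
force: [-0.0, 7.1, 11.4]
opening: 0.0119
```

```bash
python3 st.py
```

```text
t 34.3 q [-0.261 -0.8    2.389  0.205  1.009 -1.91 ] pos [ 0.4961 -0.0126  0.1869] open 0.0119 F [-0.   7.1 11.4]
toolx [ 0.544  0.033 -0.839] tooly [-0.024  0.999  0.023] tilt 33.0 az 3.4 grasp [ 0.4858 -0.0132  0.2028]
y bearing 91.4 ytilt 1.3 ztilt 33.0
```

>>> play_rows([
  {"slide": [0,0,0],"roll": 0,"fingers": 0.1},
  {"slide": [0,0,0],"roll": 0,"fingers": 0.1},
  {"slide": [0,0,0],"roll": 0,"fingers": 0.1},
  {"slide": [0,0,0],"roll": 0,"fingers": 0.1},
  {"slide": [-0.2,0,0.7],"roll": 0,"fingers": 0.1},
  {"slide": [-0.2,0,0.9],"roll": 0,"fingers": 0.1},
  {"slide": [-0.1,0,0.9],"roll": 0,"fingers": 0.1},
  {"slide": [-0.1,0,0.9],"roll": 0,"fingers": 0.1},
  {"slide": [0,0,0],"roll": 0,"fingers": 0.1},
])

```text
t: 35.42
tool_pos: [0.4774, -0.0131, 0.2888]
orientation: [0.009, 0.997, 0.032]
force: [0.6, 0.6, 0.3]
opening: 0.0515
```

```bash
python3 st.py; python3 - <<'E'
from h import *
snap('wrist','w14.png')
snap('scene','s14.png',(180,80,440,290),3)
for c in ('scene','wrist'):
    for t in ('hood_grip','hood_hinge','basket','spent_center'): print(c,t,[(np.round(m['point'],1).tolist(),round(m['p'],2)) for m in robot.mark_of(c,t)[:3]])
s=robot.read_state()
H=np.array([.651,-.012,.195])
for a in (.0,.05,.1,.15):
    g=H+.155*np.array([-np.cos(a),0,np.sin(a)]); print(a,wproj(g,s),proj('scene',g))
E
```

```text
t 35.42 q [-0.279 -0.883  2.247  0.191  1.235 -1.879] pos [ 0.4774 -0.0131  0.2888] open 0.0515 F [0.6 0.6 0.3]
toolx [ 0.542  0.031 -0.84 ] tooly [-0.023  0.999  0.022] tilt 32.9 az 3.3 grasp [ 0.4671 -0.0137  0.3047]
y bearing 91.3 ytilt 1.3 ztilt 32.9
scene hood_grip [([341.8, 209.6], 0.7)]
scene hood_hinge [([277.6, 241.5], 0.85)]
scene basket [([287.6, 194.7], 0.6)]
scene spent_center [([283.5, 186.4], 0.65), ([284.6, 292.5], 0.57)]
wrist hood_grip [([318.2, 198.3], 0.66)]
wrist hood_hinge [([320.0, 308.1], 0.8)]
wrist basket [([87.1, 84.5], 0.93)]
wrist spent_center [([72.5, 103.6], 0.92)]
0.0 [318.05466453 203.47934783] [338.73881935 211.51611534]
0.05 [318.22477108 211.53314817] [338.8057453  209.12947405]
0.1 [318.39255202 220.32488235] [338.72205065 206.78757718]
0.15 [318.55688909 229.83566107] [338.48507583 204.49645208]
```

View pics/s14.png

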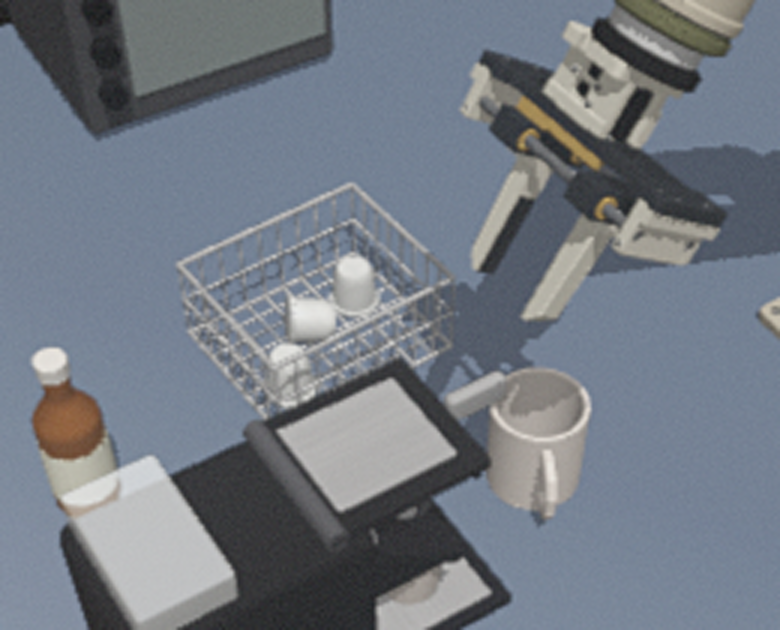

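View pics/w14.png

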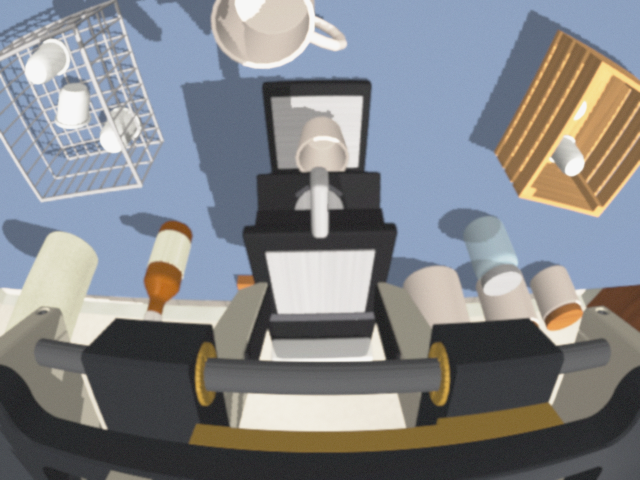

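```bash
python3 -c "
from plant import robot
print(robot.close_job())"
```

```text
the job is handed in; nothing more can be done
None
```

I finished the job and handed it in at about 36 s of the 72 s allowed. The spent capsule is in the wire basket and the hood is folded down.

- **Leaning the tool:** the moves only offer shifts and a turn about the vertical. I leaned the tool about 33 degrees by pushing the arm against its reach limits. The first lean went the wrong way relative to the jaws and had to be corrected, which cost a few seconds.
- **Opening the hood:** I pinched the tab and swung it up its arc until it met the upper stop. The force rose to about 24 N there.
- **Moving the capsule:** I gripped it along its axis, with 40 mm between the fingers. I carried it over the basket and let go with the fingertips about 30 mm above the rim.
- **Closing the hood:** I pinched the tab again and swung it down. At the bottom it took 11–14 N without moving further, and the hinge's own friction would account for only about 2 N.

**Last checks:**
- **Capsule:** the wrist and scene pictures show it lying on its side in the middle of the level basket, with the two others beside it.
- **Surroundings:** no other thing on the counter looks moved, and the gripper stands clear above the hood.
- **Hood angle:** I worked this out rather than read it. It swung about 1.0 rad between the two stops, which puts it within a few hundredths of closed. The networks' pixel marks for the tab fit an angle near zero in the wrist view and about 0.04 in the scene view, roughly in agreement.
- **Not measured:** the capsule's speed as it fell. The drop was about 9 cm, against the 18 cm limit.

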